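# Fetch the culture dish from behind the stain bottles

### The job

The dark-red culture dish is wanted on the colony counter, but three tall stain bottles (purple, orange and green caps) crowd round it in the white tray. First stand all three bottles aside on the blue mat, then set the red dish, lid up, on the middle of the counter's lit round stage, and after that put every bottle back upright exactly where it itself stood in the tray. Drop nothing and tip nothing over, and leave the cream dish and the little brown oil bottle where they are.

Things in the scene. Friction and masses are not known exactly. Their poses are not given: they have to be found in the camera images.
- purple_bottle: White round bottle, purple cap and purple band round its body (blank white label): 50 mm diameter, straight sides to 104 mm height, short shoulder to 114 mm, then the ribbed purple cap, 32 mm diameter, from 114 to 142 mm. About 0.18 kg. Origin: centre of its underside; z up along the bottle. At the start it stands in the tray, close in front of or beside the red dish; the three bottles change places from start to start, and each must end where it itself stood.
- orange_bottle: White round bottle, orange cap and orange band round its body (blank white label): 50 mm diameter, straight sides to 104 mm height, short shoulder to 114 mm, then the ribbed orange cap, 32 mm diameter, from 114 to 142 mm. About 0.18 kg. Origin: centre of its underside; z up along the bottle. At the start it stands in the tray, close in front of or beside the red dish; the three bottles change places from start to start, and each must end where it itself stood.
- green_bottle: White round bottle, green cap and green band round its body (blank white label): 50 mm diameter, straight sides to 104 mm height, short shoulder to 114 mm, then the ribbed green cap, 32 mm diameter, from 114 to 142 mm. About 0.18 kg. Origin: centre of its underside; z up along the bottle. At the start it stands in the tray, close in front of or beside the red dish; the three bottles change places from start to start, and each must end where it itself stood.
- red_dish: The wanted thing: closed round culture dish with dark-red agar, clear lid on top with small pale colonies showing: 60 mm diameter, 15 mm high, about 0.03 kg. Origin: centre of its underside; z up. It lies flat on the tray floor behind the bottles (on the far side from the robot): one bottle stands about 60 mm from it (centre to centre) towards the robot, the other two about 70 mm off to its left and right, a little nearer the robot.
- cream_dish: Bystander, to be left alone: the same kind of dish, 60 mm diameter and 15 mm high, with cream agar, at the back of the tray to one side, its centre at least 80 mm from the red dish's. Origin: centre of its underside.
- oil_bottle: Bystander, to be left alone: small brown bottle with a black pointed dropper top, 28 mm diameter, 62 mm high, at the back of the tray to the other side, its centre at least 80 mm from the red dish's. Origin: centre of its underside.
- tray: White bench tray, fixed during a run, 230 mm (its x) by 290 mm (its y), with a flat floor 3 mm thick and an upright rim 4 mm thick, 15 mm high over the table. Origin: under its centre, at table height; its -x side faces the robot, turned by up to 0.2 rad.
- side_mat: Blue bench mat, the side area for the bottles, fixed during a run: 260 mm (its x) by 160 mm (its y), 3 mm thick. Origin: under its centre, at table height; long side about along world x. It lies to the left or the right of the tray.
- counter_stage (a point): Centre of the top surface of the colony counter's lit round stage: a pale bright disc, 110 mm diameter, with a thin grey centring ring of 68 mm diameter, flat and level, 72 mm above the table. The counter is a beige box, 200 mm wide (y), 165 mm deep (x) and 70 mm high, with a lower sloping operator panel 75 mm deep towards the robot; the stage stands 2 mm proud of its top, and nothing rises above the stage. Fixed during a run, on the side of the tray opposite the mat. z up.
Things that resemble listed ones, but are neither listed nor needed, are in the scene too. What is shaped like the red_dish but turquoise or yellow is not meant.

How it is judged:
On the way, in this order (a step that is already met when the one before it is completed fails the run):
1. all three bottles stand upright and released on the blue mat, the red dish not yet taken (x of purple_bottle in the frame of side_mat between -0.115 and 0.115 m and y of purple_bottle in the frame of side_mat between -0.065 and 0.065 m and z of each of purple_bottle, orange_bottle, green_bottle in the frame of side_mat below 0.01 m and angle between each of purple_bottle, orange_bottle, green_bottle's own z axis and vertical below 0.12 rad and contact force between each of purple_bottle, orange_bottle, green_bottle and the fingers below 0.1 N and linear speed of each of purple_bottle, orange_bottle, green_bottle below 0.02 m/s and x of orange_bottle in the frame of side_mat between -0.115 and 0.115 m and y of orange_bottle in the frame of side_mat between -0.065 and 0.065 m and x of green_bottle in the frame of side_mat between -0.115 and 0.115 m and y of green_bottle in the frame of side_mat between -0.065 and 0.065 m and distance of red_dish from where it was at the start of the episode below 0.03 m), for 0.2 s.
2. the red dish lies released on the middle of the lit stage while the three bottles still stand on the mat (horizontal distance between red_dish and counter_stage below 0.015 m and z of red_dish in the frame of counter_stage between -0.005 and 0.005 m and angle between each of red_dish, purple_bottle, orange_bottle, green_bottle's own z axis and vertical below 0.12 rad and contact force between each of red_dish, purple_bottle, orange_bottle, green_bottle and the fingers below 0.1 N and linear speed of each of red_dish, purple_bottle, orange_bottle, green_bottle below 0.02 m/s and x of purple_bottle in the frame of side_mat between -0.115 and 0.115 m and y of purple_bottle in the frame of side_mat between -0.065 and 0.065 m and z of each of purple_bottle, orange_bottle, green_bottle in the frame of side_mat below 0.01 m and x of orange_bottle in the frame of side_mat between -0.115 and 0.115 m and y of orange_bottle in the frame of side_mat between -0.065 and 0.065 m and x of green_bottle in the frame of side_mat between -0.115 and 0.115 m and y of green_bottle in the frame of side_mat between -0.065 and 0.065 m), for 0.2 s.
At the end, for the whole second after the job is handed in: The red dish lies flat, lid up and released on the lit stage, centres within 15 mm; each bottle stands upright, released and at rest within 15 mm of where it itself stood at the start; the cream dish and the oil bottle are within 20 mm of their starting places (horizontal distance between red_dish and counter_stage below 0.015 m and z of red_dish in the frame of counter_stage between -0.005 and 0.005 m and angle between each of red_dish, purple_bottle, orange_bottle, green_bottle's own z axis and vertical below 0.12 rad and contact force between each of red_dish, purple_bottle, orange_bottle, green_bottle and the fingers below 0.1 N and linear speed of each of red_dish, purple_bottle, orange_bottle, green_bottle below 0.02 m/s and distance of each of purple_bottle, orange_bottle, green_bottle from where it was at the start of the episode below 0.015 m and distance of each of cream_dish, oil_bottle from where it was at the start of the episode below 0.02 m); the robot touches nothing.
It fails at once if a bottle, the red dish or the oil bottle is tipped over (more than 0.6 rad) (angle between any of purple_bottle, orange_bottle, green_bottle, red_dish, oil_bottle's own z axis and vertical above 0.6 rad).
It fails at once if a bottle or the red dish is dropped or thrown (moves faster than 0.7 m/s, a fall of about 25 mm, without being held) ((contact force between purple_bottle and the fingers below 0.05 N and linear speed of purple_bottle above 0.7 m/s) or (contact force between orange_bottle and the fingers below 0.05 N and linear speed of orange_bottle above 0.7 m/s) or (contact force between green_bottle and the fingers below 0.05 N and linear speed of green_bottle above 0.7 m/s) or (contact force between red_dish and the fingers below 0.05 N and linear speed of red_dish above 0.7 m/s)).
It fails at once if the cream dish or the oil bottle is pushed or moved by more than 30 mm (distance of any of cream_dish, oil_bottle from where it was at the start of the episode above 0.03 m).
It also fails if it takes over 141 s, if anything falls off the work surface, if the arm or the gripper's body presses on something with over 40 N, if the wrist force passes 120 N, or if a joint passes its speed limit or range.

### The arm

A 7-joint arm with a two-finger parallel gripper is mounted at the origin on the work surface. World frame = base frame: x ahead of the robot, y to its left, z up, the work surface at z = 0. Lengths are in m, angles in rad, forces in N, time in s.
With the tool pointing down it reaches from about 0.4 to 0.85 m from the base axis. Payload 4.5 kg.
Tool frame: the origin (TCP) lies between the finger pads; the fingertips stand 25 mm ahead of it and the grasp point (between the pads) lies 6 mm ahead of it (r.tips_ahead is the distance from the TCP to the fingertips, in m); z points along the fingers, y is the direction in which the jaws open and shut (so a half turn about z gives the same grasp; the last joint's range is limited). The gripper opens to 88 mm and grips with 3 to 60 N. Pads are 18 mm wide; open, the fingers measure 123 mm over their backs; the gripper's body (75 mm by 187 mm) begins 45 mm behind the grasp point.
Start: joints at [-1.234, 0.689, -0.195, 1.565, 0.157, 0.902, -0.215], TCP at [0.186, 0.597, 0.264] pointing down, gripper open.
Joint ranges: [-3.01, 3.01], [-0.46, 2.08], [-1.47, 1.51], [0.13, 2.56], [-1, 4.14], [0.04, 2.09], [-2.66, 2.66]. Speed limits (rad/s): [2.57, 2.57, 3.14, 3.14, 3.14, 3.14, 3.14].

### API

Orientations are given as a unit quaternion [x, y, z, w].
In Python, from plant import r, imaging gives the robot as it stands.
- The arm moves only by the tool send_rows, never from a script. Its argument "moves" is one flat list of numbers, 6 for each row, row after row: the shift along the tool's x, y, z in m, then the turn, a rotation vector about the tool's x, y, z in degrees. A call has exactly 5 rows; each row is the pose to reach, as a shift and turn from the pose measured when the call began, along the tool's axes at that moment; what a row does not reach only later rows make up. A row lasts 1/12 s, in which the tool goes at most 41.7 mm and 7.16 degrees, less where a joint would pass 70% of its speed; a pose out of reach is approached as far as the arm can. A call with a gripper value outside its range is refused whole. "claw" is the closure, from -1 (fully open) to 1 (shut), so that 0 is half open, set as the call begins (left out, the last holds). The fingers move at their own pace and stop on an object; "grip_force" is the grip in N (left out, the last holds). Time passes only in rows, so rows that repeat a pose let the fingers close, or fill a call up. It gives the time, the measured TCP pose, the force and the opening at its end, in the units of the state.
- r.get_state(): the state, without advancing time (a new reading comes with each control period).
- imaging.snapshot(name): name is "side" or "top" or "wrist"; returns a dict with "image" (384x512x3 uint8, red, green, blue), "depth" (384x512 float32, m along the optical axis (not along the pixel's ray), 0 where there is no reading), "mtx" (3x3 intrinsics, pixels), "D" ([k1, k2, p1, p2, k3] as OpenCV has them; the pictures are not rectified), "rvec" (rotation vector, rad) and "tvec" (3), from world to camera coordinates, as OpenCV has them. Camera axes: x right, y down, z forward; pixel columns grow to the right and rows downward; lengths in m; the calibration is good to about 2 mm. A picture is of the moment at which its call begins.
- r.finish_job(): hands the job in, once; it reports no verdict.
Trained networks look in a picture, given as the dict that the camera call returned (one of the last four; its "shot" number tells which), for a name from the list of things; names that differ only in an ending like _2 or _b are one class to them, and where a whole thing is asked for, a point or a joint stands for the part that bears it (a point fixed in the world has none). Each returns a list of dicts, best first, with "score" (0 to 1); they miss things now and then, are a little off and sometimes report something else, mostly with a low value. They report only what shows in the picture. A call takes as long as a camera call. They do not tell look-alikes from the thing itself.
- imaging.look_for(query, picture): "box" ([centre column, centre row, width, height] as shares, 0 to 1, of the picture: columns of its width, rows of its height, round what is visible of it).
- imaging.silhouettes(query, picture): "pixels" (384x512 bool, what is visible of it) and "box" ([centre column, centre row, width, height] as shares, 0 to 1, of the picture: columns of its width, rows of its height, round what is visible of it).
- imaging.pinpoint(query, picture): "point" ([column, row] as shares, 0 to 1, of the picture: columns of its width, rows of its height: a listed point, or the origin of a listed thing).
The state is a dict: "clock": time; "q": joint angles; "qd": joint speeds; "joint_torque": joint torques, N m; "tool_pos": TCP position; "eef_rot": TCP orientation; "contact_force": force on the tool from outside, world axes, zero at the start; "moment": the same for the moment, N m; "opening": opening from 0.0 (shut) to 1.0 (fully open).
Only numpy, scipy, OpenCV 4.12 (cv2) and the standard library are available. Lean on these libraries where they do the work, as an engineer would, in place of code of your own. Each camera call takes 0.05 s, during which the arm holds its last target.

## Working session

There is one attempt and no reset: what is moved stays moved. The work goes in short steps, Python scripts to look and compute and a tool call to move; the robot and the scene stay as the last step left them, time stands still between calls to the robot, and variables do not carry over. Pictures are saved under pics/ and viewed, and the job is handed in when it is done.

Besides the shell and the picture viewer there is one more tool, called after "Call:" in YAML: its name, and indented under it one key for each argument. send_rows: Moves the arm, as the interface text tells. Its arguments: {"type":"object","properties":{"moves":{"type":"array"},"claw":{"type":"number"},"grip_force":{"type":"number"}},"required":["moves"]}

```bash
mkdir -p pics; ls
cat > h.py <<'E'
import numpy as np,cv2
from plant import r,imaging
from scipy.spatial.transform import Rotation as R
def save(s,n): cv2.imwrite('pics/'+n,cv2.cvtColor(s['image'],cv2.COLOR_RGB2BGR))
def cam(s):
    Rm=cv2.Rodrigues(np.array(s['rvec'],float))[0]; return Rm,np.array(s['tvec'],float).ravel()
def rays(s,px):
    px=np.array(px,float).reshape(-1,1,2)
    n=cv2.undistortPoints(px,np.array(s['mtx'],float),np.array(s['D'],float)).reshape(-1,2)
    return np.c_[n,np.ones(len(n))]
def at_z(s,px,z):
    Rm,t=cam(s); d=rays(s,px)@Rm; c=-Rm.T@t
    return c+d*((z-c[2])/d[:,2])[:,None]
def at_depth(s,px):
    px=np.array(px,float).reshape(-1,2); Rm,t=cam(s)
    z=s['depth'][px[:,1].astype(int),px[:,0].astype(int)]
    return (rays(s,px)*z[:,None]-t)@Rm
E
python3 - <<'E'
from h import *
st=r.get_state(); print({k:np.round(v,3) for k,v in st.items()}); print(r.tips_ahead)
for n in ['side','top','wrist']:
    s=imaging.snapshot(n); save(s,n+'0.png'); Rm,t=cam(s); print(n,-Rm.T@t)
    for q in ['purple_bottle','orange_bottle','green_bottle','red_dish','cream_dish','oil_bottle','tray','side_mat']:
        print(q,[(round(d['score'],2),np.round(np.array(d['box'])*[512,384,512,384]).astype(int).tolist()) for d in imaging.look_for(q,s)[:3]])
    print([(round(d['score'],2),np.array(d['point'])*[512,384]) for d in imaging.pinpoint('counter_stage',s)[:2]])
E
```

```text
pics
{'clock': np.float64(0.0), 'q': array([-1.234,  0.69 , -0.195,  1.566,  0.157,  0.902, -0.215]), 'qd': array([-0.   , -0.001, -0.002, -0.001, -0.   ,  0.001,  0.001]), 'joint_torque': array([-0.0000e+00, -5.2756e+01, -1.2670e+00, -1.5343e+01, -5.3000e-02,
        6.0000e-03,  0.0000e+00]), 'tool_pos': array([0.186, 0.596, 0.263]), 'eef_rot': array([ 0.151,  0.989, -0.001, -0.   ]), 'contact_force': array([-0.972,  0.403, -0.093]), 'moment': array([-0.025,  0.005,  0.03 ]), 'opening': np.float64(1.0)}
0.025
side [0.02245    0.55623986 0.52687701]
purple_bottle [(0.86, [200, 204, 29, 67])]
orange_bottle [(0.82, [229, 200, 25, 64])]
green_bottle [(0.94, [241, 180, 16, 61])]
red_dish [(0.89, [228, 339, 37, 39]), (0.8, [246, 287, 37, 34]), (0.59, [309, 229, 29, 21])]
cream_dish [(0.71, [212, 222, 155, 94]), (0.51, [211, 188, 9, 13])]
oil_bottle []
tray [(0.73, [214, 220, 156, 101])]
side_mat [(0.74, [107, 321, 169, 127])]
[(0.59, array([312.32  , 144.4992]))]
top [ 0.42293689 -0.01394188  0.97355888]
purple_bottle [(0.82, [232, 164, 28, 31]), (0.62, [229, 130, 12, 11])]
orange_bottle [(0.65, [258, 179, 25, 25])]
green_bottle [(0.85, [289, 166, 19, 29])]
red_dish [(0.85, [200, 251, 23, 22]), (0.83, [157, 267, 25, 21]), (0.82, [260, 157, 23, 25])]
cream_dish [(0.66, [295, 131, 25, 23])]
oil_bottle [(0.69, [127, 181, 62, 113]), (0.68, [231, 131, 10, 11])]
tray [(0.9, [261, 162, 121, 100])]
side_mat [(0.83, [124, 184, 62, 108])]
[(0.69, array([406.2208, 178.2912]))]
wrist [0.1179061  0.61855297 0.38587657]
purple_bottle []
orange_bottle []
green_bottle []
red_dish []
cream_dish []
oil_bottle []
tray []
side_mat [(0.82, [156, 344, 89, 34])]
[]
```

View pics/top0.png

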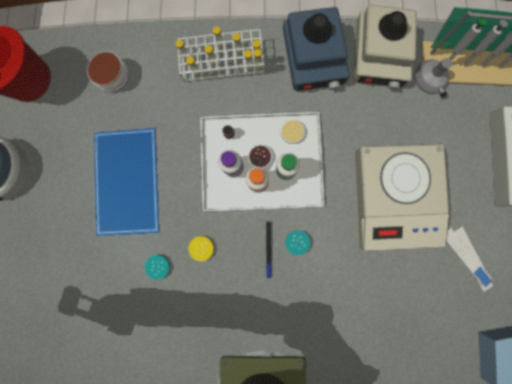

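View pics/side0.png

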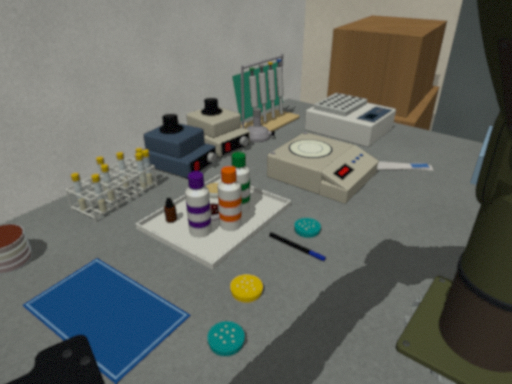

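View pics/wrist0.png

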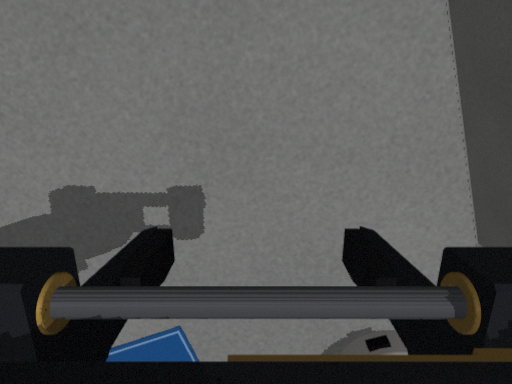

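The top picture shows purple, orange and green caps at about (229,159), (257,176) and (289,161). The red dish is at (260,156), cream at (293,131), oil at (229,132), the mat centre at (126,181) and the stage at (406,178). Next I measure them in metres.

```bash
cat > meas.py <<'E'
from h import *
def cloud(s):
    H,W=s['depth'].shape; v,u=np.mgrid[:H,:W]
    P=at_depth(s,np.c_[u.ravel(),v.ravel()]).reshape(H,W,3); P[s['depth']<=0]=np.nan; return P
def caps(s,zoff=0.003,v=True):
    P=cloud(s); hsv=cv2.cvtColor(s['image'],cv2.COLOR_RGB2HSV)
    out={}
    for n,(a,b) in dict(purple=(125,155),orange=(5,18),green=(55,85)).items():
        m=((hsv[...,0]>=a)&(hsv[...,0]<=b)&(hsv[...,1]>90)&(P[...,2]>.12)&(P[...,2]<.17)).astype(np.uint8)
        k,l,stt,c=cv2.connectedComponentsWithStats(m)
        if k<2: continue
        i=1+np.argmax(stt[1:,4]); mm=l==i
        Q=P[mm]; zt=np.percentile(Q[:,2],70)
        # outline of top: circle fit of top pixels
        vv,uu=np.nonzero(mm&(P[...,2]>zt-.012)); pt=at_z(s,np.c_[uu,vv],zoff+.142)
        (cx,cy),rad=cv2.minEnclosingCircle(pt[:,:2].astype(np.float32))
        out[n]=(np.round([cx,cy],4),round(rad,4),np.round(pt.mean(0)[:2],4),round(zt,4),len(uu))
    return out
E
python3 - <<'E'
from meas import *
s=imaging.snapshot('top'); P=cloud(s); print(s['mtx'],s['D'])
for k,v in caps(s).items(): print(k,*v)
print('table',np.nanmedian(P[300:340,20:60,2]))
for n,(q,p,z) in dict(red=('red_dish',(260,157),.018),cream=('cream_dish',(293,131),.018)).items():
    for d in imaging.silhouettes(q,s):
        m=d['pixels']; vv,uu=np.nonzero(m); X=at_z(s,np.c_[uu,vv],z)
        print(n,d['score'],X.mean(0).round(4),np.ptp(X,axis=0).round(4),np.median(P[m][:,2]).round(4), cv2.minEnclosingCircle(X[:,:2].astype(np.float32)))
for q in ['red_dish','oil_bottle','counter_stage','side_mat','tray','purple_bottle','orange_bottle','green_bottle']:
    for d in imaging.pinpoint(q,s)[:4]:
        z=dict(counter_stage=.072).get(q,.003); print(q,d['score'],at_z(s,np.array(d['point'])*[512,384],z).round(4))
hsv=cv2.cvtColor(s['image'],cv2.COLOR_RGB2HSV)
m=((hsv[...,0]>100)&(hsv[...,0]<118)&(hsv[...,1]>150)).astype(np.uint8); m[:,:80]=0;m[:,180:]=0
c=max(cv2.findContours(m,0,1)[0],key=cv2.contourArea); X=at_z(s,c.reshape(-1,2),.003)[:,:2].astype(np.float32); print('mat',cv2.minAreaRect(X), cv2.boxPoints(cv2.minAreaRect(X)))
m=((hsv[...,1]<40)&(hsv[...,2]>190)).astype(np.uint8); m[:,:190]=0;m[:,335:]=0;m[:100]=0;m[220:]=0
c=max(cv2.findContours(m,0,1)[0],key=cv2.contourArea); X=at_z(s,c.reshape(-1,2),.015)[:,:2].astype(np.float32); print('tray',cv2.minAreaRect(X))
# stage
g=cv2.resize(s['image'][130:260,345:460],None,fx=5,fy=5,interpolation=cv2.INTER_CUBIC); cv2.imwrite('pics/st.png',g[...,::-1])
g=cv2.resize(s['image'][105:215,195:330],None,fx=5,fy=5,interpolation=cv2.INTER_CUBIC); cv2.imwrite('pics/tr.png',g[...,::-1])
z=P[...,2]; print(np.nanmedian(z[165:190,395:415]))
E
```

```text
[[403.86024029   0.         260.33565081]
 [  0.         403.86024029 191.28103734]
 [  0.           0.           1.        ]] [-0.14003505  0.          0.          0.          0.        ]
purple [0.5546 0.0703] 0.0148 [0.5551 0.07  ] 0.1459 153
orange [0.5189 0.0108] 0.0162 [0.5187 0.011 ] 0.1457 189
green [ 0.8676 -0.4672] 0.0344 [ 0.8757 -0.4753] 0.155 91
table 0.0007197819290935285
red 0.91 [ 0.3757 -0.0817  0.018 ] [0.0517 0.0566 0.    ] 0.0153 ((0.37516504526138306, -0.08222809433937073), 0.029348213225603104)
red 0.89 [0.3166 0.2532 0.018 ] [0.0552 0.0564 0.    ] nan ((0.31644079089164734, 0.25299564003944397), 0.02995549514889717)
red 0.68 [0.581  0.0074 0.018 ] [0.0533 0.0551 0.    ] 0.0187 ((0.5801113843917847, 0.007785127963870764), 0.029033230617642403)
red 0.57 [0.3619 0.1483 0.018 ] [0.0569 0.0598 0.    ] 0.0156 ((0.361909419298172, 0.14816167950630188), 0.030772153288125992)
red_dish 0.79 [[0.317  0.2573 0.003 ]]
red_dish 0.65 [[0.5862 0.0047 0.003 ]]
red_dish 0.62 [[0.3602 0.1416 0.003 ]]
red_dish 0.57 [[ 0.3777 -0.0771  0.003 ]]
counter_stage 0.82 [[ 0.5213 -0.3263  0.072 ]]
side_mat 0.83 [[0.5208 0.3385 0.003 ]]
tray 0.62 [[0.5707 0.0064 0.003 ]]
purple_bottle 0.59 [[0.5519 0.0683 0.003 ]]
orange_bottle 0.85 [[0.5232 0.0054 0.003 ]]
green_bottle 0.96 [[ 0.5532 -0.0604  0.003 ]]
green_bottle 0.53 [[5.798e-01 1.000e-04 3.000e-03]]
mat ((0.5236347317695618, 0.34055113792419434), (0.23843351006507874, 0.14006434381008148), 3.3500099182128906) [[0.40052935 0.40349716]
 [0.40871403 0.26367217]
 [0.6467401  0.27760512]
 [0.6385554  0.4174301 ]]
tray ((0.567046582698822, 0.001192629337310791), (0.2181011289358139, 0.2710583508014679), 2.187973737716675)
0.07261068296832252
```

```bash
ls pics
```

```text
side0.png
st.png
top0.png
tr.png
wrist0.png
```

```bash
sed -i 's/(P\[...,2\]<.17)/(P[...,2]<.17)\&(P[...,0]<.7)/' meas.py
python3 - <<'E'
from meas import *
from scipy.optimize import least_squares
s=imaging.snapshot('top'); P=cloud(s)
for k,v in caps(s).items(): print(k,*v)
hsv=cv2.cvtColor(s['image'],cv2.COLOR_RGB2HSV); 
print(hsv[178,370:440:3].tolist())
m=((hsv[...,1]<28)&(hsv[...,2]>205)).astype(np.uint8); m[:,:360]=0;m[:,450:]=0;m[:145]=0;m[212:]=0
c=max(cv2.findContours(m,0,1)[0],key=cv2.contourArea); X=at_z(s,c.reshape(-1,2),.072)[:,:2]
f=least_squares(lambda p:np.hypot(*(X-p[:2]).T)-p[2],[.52,-.32,.055],loss='soft_l1',f_scale=.001); print('stage',f.x,f.cost)
s=imaging.snapshot('side'); 
for k,v in caps(s).items(): print('side',k,*v)
for d in imaging.pinpoint('counter_stage',s): print(at_z(s,np.array(d['point'])*[512,384],.072))
E
```

```text
purple [0.5546 0.0703] 0.0148 [0.555  0.0701] 0.1457 153
orange [0.5186 0.0105] 0.0165 [0.5186 0.011 ] 0.1455 189
green [ 0.5484 -0.0554] 0.0149 [ 0.5482 -0.0554] 0.1459 158
[[27, 36, 182], [26, 41, 182], [26, 38, 183], [25, 36, 155], [41, 13, 158], [41, 14, 202], [37, 11, 201], [51, 9, 189], [60, 5, 201], [40, 4, 201], [60, 3, 202], [45, 3, 203], [51, 9, 204], [45, 5, 202], [54, 6, 203], [47, 9, 203], [54, 6, 199], [42, 13, 195], [39, 13, 203], [37, 12, 194], [30, 20, 130], [24, 39, 177], [26, 35, 177], [29, 37, 174]]Traceback (most recent call last):
  File "<stdin>", line 8, in <module>
ValueError: max() iterable argument is empty
```

View pics/tr.png

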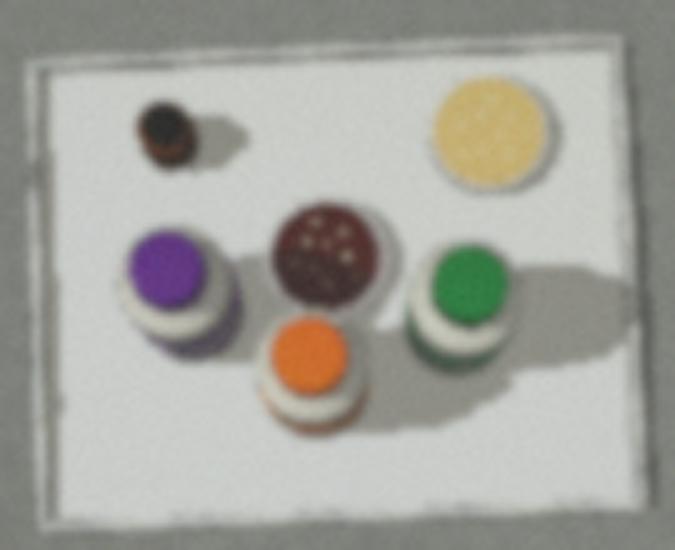

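View pics/st.png

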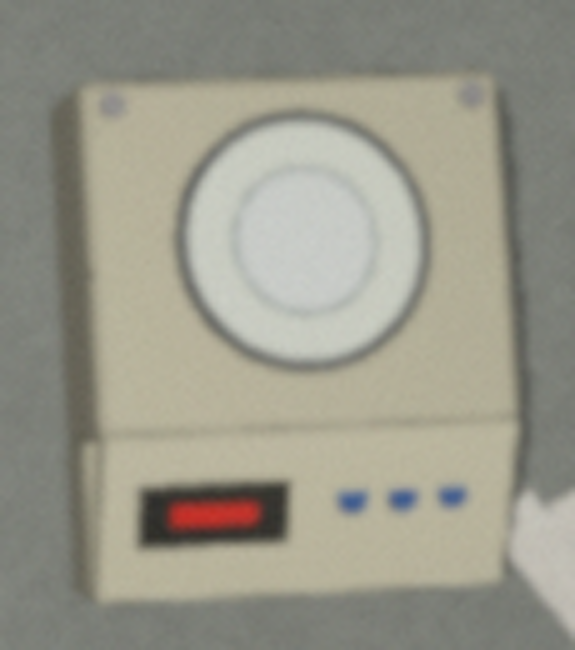

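Layout measured and consistent: bottle-to-dish distances are 62, 68 and 71 mm. I'll grip by the caps with the jaws along world x. Next is a planner that prints the move numbers.

```bash
cat > plan.py <<'E'
import sys
from h import *
def plan(x,y,z,step=.035,ang=6.5,jaw=0):
    st=r.get_state(); p=np.array(st['tool_pos']); Rt=R.from_quat(st['eef_rot'])
    c,s=np.cos(jaw),np.sin(jaw); Y=np.array([c,s,0]); Z=np.array([0,0,-1.]); T=R.from_matrix(np.c_[np.cross(Y,Z),Y,Z])
    d=np.array([x,y,z])-p; rv=(Rt.inv()*T).as_rotvec(degrees=True)
    n=max(1,int(np.ceil(max(np.linalg.norm(d)/step,np.linalg.norm(rv)/ang))))
    N=int(np.ceil((n+1)/5))*5
    poses=[(p+d*min(1,i/n),Rt*R.from_rotvec(rv*min(1,i/n),degrees=True)) for i in range(N+1)]
    print('t%.2f'%st['clock'],'pos',p.round(4),'d',d.round(4),'rot',rv.round(2),'F',np.round(st['contact_force'],1),'op',round(float(st['opening']),3))
    for k in range(0,N,5):
        p0,R0=poses[k]; row=[]
        for i in range(1,6):
            q,Q=poses[k+i]; row+=list((R0.inv().apply(q-p0)).round(4))+list((R0.inv()*Q).as_rotvec(degrees=True).round(1))
        print([float(a)+0 for a in row])
if __name__=='__main__': plan(*map(float,sys.argv[1:]))
E
python3 plan.py .555 .070 .25 .04
```

```text
t2.10 pos [0.1864 0.5966 0.2637] d [ 0.3686 -0.5266 -0.0137] rot [ 1.000e-02 -0.000e+00  7.266e+01] F [-0.8 -0.3 -0.9] op 1.0
[-0.0299, -0.0231, 0.0008, 0.0, 0.0, 4.3, -0.0599, -0.0462, 0.0016, 0.0, 0.0, 8.5, -0.0898, -0.0693, 0.0024, 0.0, 0.0, 12.8, -0.1197, -0.0924, 0.0032, 0.0, 0.0, 17.1, -0.1497, -0.1155, 0.004, 0.0, 0.0, 21.4]
[-0.0363, -0.0106, 0.0008, 0.0, 0.0, 4.3, -0.0726, -0.0212, 0.0016, 0.0, 0.0, 8.5, -0.1089, -0.0318, 0.0024, 0.0, 0.0, 12.8, -0.1452, -0.0424, 0.0032, 0.0, 0.0, 17.1, -0.1815, -0.053, 0.004, 0.0, 0.0, 21.4]
[-0.0377, 0.0033, 0.0008, 0.0, 0.0, 4.3, -0.0753, 0.0067, 0.0016, 0.0, 0.0, 8.5, -0.113, 0.01, 0.0024, 0.0, 0.0, 12.8, -0.1507, 0.0134, 0.0032, 0.0, 0.0, 17.1, -0.1883, 0.0167, 0.004, 0.0, 0.0, 21.4]
[-0.0339, 0.0168, 0.0008, 0.0, 0.0, 4.3, -0.0677, 0.0337, 0.0016, 0.0, 0.0, 8.5, -0.0677, 0.0337, 0.0016, 0.0, 0.0, 8.5, -0.0677, 0.0337, 0.0016, 0.0, 0.0, 8.5, -0.0677, 0.0337, 0.0016, 0.0, 0.0, 8.5]
```

Call:
send_rows:
  moves: [-0.03, -0.023, 0.001, 0, 0, 4.3, -0.06, -0.046, 0.002, 0, 0, 8.5, -0.09, -0.069, 0.002, 0, 0, 12.8, -0.12, -0.092, 0.003, 0, 0, 17.1, -0.15, -0.115, 0.004, 0, 0, 21.4]
  claw: -0.3
  grip_force: 20

```text
clock: 2.52
tool_pos: [0.296, 0.4407, 0.2599]
eef_rot: [0.333, 0.943, 0.0, 0.0]
contact_force: [1.0, -0.9, 0.1]
opening: 0.655
```

Call:
send_rows:
  moves: [-0.036, -0.011, 0.001, 0, 0, 4.3, -0.073, -0.021, 0.002, 0, 0, 8.5, -0.109, -0.032, 0.002, 0, 0, 12.8, -0.145, -0.042, 0.003, 0, 0, 17.1, -0.181, -0.053, 0.004, 0, 0, 21.4]

```text
clock: 2.93
tool_pos: [0.4045, 0.2844, 0.2562]
eef_rot: [0.504, 0.864, 0.001, 0.0]
contact_force: [0.6, 0.6, 0.1]
opening: 0.65
```

Call:
send_rows:
  moves: [-0.038, 0.003, 0.001, 0, 0, 4.3, -0.075, 0.007, 0.002, 0, 0, 8.5, -0.113, 0.01, 0.002, 0, 0, 12.8, -0.151, 0.013, 0.003, 0, 0, 17.1, -0.188, 0.017, 0.004, 0, 0, 21.4]

```text
clock: 3.35
tool_pos: [0.5126, 0.1272, 0.2523]
eef_rot: [0.657, 0.754, 0.001, 0.0]
contact_force: [0.4, 0.1, 0.2]
opening: 0.651
```

```bash
python3 plan.py .555 .070 .25 .04;  python3 -c "
from h import *
s=imaging.snapshot('wrist');save(s,'w1.png');print(r.get_state()['q'].round(2))"
```

```text
t3.35 pos [0.5126 0.1272 0.2523] d [ 0.0424 -0.0572 -0.0023] rot [ 0.09 -0.07  7.84] F [0.4 0.1 0.2] op 0.651
[-0.0312, 0.0171, 0.0011, 0.0, 0.0, 3.9, -0.0625, 0.0342, 0.0023, 0.1, -0.1, 7.8, -0.0625, 0.0342, 0.0023, 0.1, -0.1, 7.8, -0.0625, 0.0342, 0.0023, 0.1, -0.1, 7.8, -0.0625, 0.0342, 0.0023, 0.1, -0.1, 7.8]
[-0.36  0.58  0.07  1.87 -0.05  0.68 -0.14]
```

Call:
send_rows:
  moves: [-0.031, 0.017, 0.001, 0, 0, 3.9, -0.0625, 0.034, 0.002, 0.1, -0.1, 7.8, -0.0625, 0.034, 0.022, 0.1, -0.1, 7.8, -0.0625, 0.034, 0.042, 0.1, -0.1, 7.8, -0.0625, 0.034, 0.042, 0.1, -0.1, 7.8]

```text
clock: 3.82
tool_pos: [0.5574, 0.0601, 0.2081]
eef_rot: [0.712, 0.702, -0.003, 0.002]
contact_force: [-0.3, 0.0, -0.6]
opening: 0.656
```

```bash
python3 plan.py .555 .070 .1445 .03;  python3 -c "
from meas import *
s=imaging.snapshot('wrist');save(s,'w2.png');
for k,v in caps(s).items(): print(k,*v)
for d in imaging.silhouettes('red_dish',s):
        m=d['pixels']; vv,uu=np.nonzero(m); X=at_z(s,np.c_[uu,vv],.018); print(X.mean(0))
"
```

```text
t3.82 pos [0.5574 0.0601 0.2081] d [-0.0024  0.0099 -0.0636] rot [-0.03  0.41 -0.83] F [-0.3  0.  -0.6] op 0.656
[0.0034, -0.0008, 0.0212, 0.0, 0.1, -0.3, 0.0069, -0.0017, 0.0424, 0.0, 0.3, -0.6, 0.0103, -0.0025, 0.0635, 0.0, 0.4, -0.8, 0.0103, -0.0025, 0.0635, 0.0, 0.4, -0.8, 0.0103, -0.0025, 0.0635, 0.0, 0.4, -0.8]
purple [0.5579 0.072 ] 0.0174 [0.5587 0.072 ] 0.1463 2017
orange [0.5258 0.0183] 0.0148 [0.5276 0.0193] 0.146 815
green [ 0.5523 -0.0441] 0.0162 [ 0.5521 -0.0404] 0.1428 836
[0.58856931 0.00125448 0.018     ]
[0.36781491 0.1474018  0.018     ]
[0.64401026 0.08016933 0.018     ]
```

View pics/w2.png

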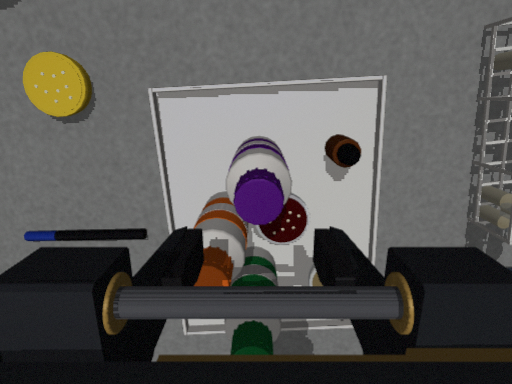

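Wrist view: the purple cap (259,195) sits between the fingers, and orange (213,270) and green (252,335) are clear. I'm descending onto the cap.

Call:
send_rows:
  moves: [0.005, -0.001, 0.015, 0, 0.1, -0.3, 0.011, -0.001, 0.03, 0, 0.3, -0.6, 0.011, -0.001, 0.045, 0, 0.4, -0.8, 0.011, -0.001, 0.058, 0, 0.4, -0.8, 0.011, -0.001, 0.063, 0, 0.4, -0.8]

```text
clock: 4.33
tool_pos: [0.558, 0.0729, 0.1476]
eef_rot: [0.706, 0.708, 0.002, 0.001]
contact_force: [-0.2, -0.1, 0.9]
opening: 0.649
```

Call:
send_rows:
  moves: [0, 0, 0, 0, 0, 0, 0, 0, 0, 0, 0, 0, 0, 0, 0, 0, 0, 0, 0, 0, 0, 0, 0, 0, 0, 0, 0, 0, 0, 0]

```text
clock: 4.75
tool_pos: [0.5584, 0.0729, 0.1485]
eef_rot: [0.706, 0.708, 0.002, 0.001]
contact_force: [-0.7, 0.2, 0.1]
opening: 0.646
```

```bash
python3 plan.py .5565 .0705 .1445 .03;  python3 -c "
from meas import *
s=imaging.snapshot('wrist');save(s,'w3.png');
for k,v in caps(s).items(): print(k,*v)
"
```

```text
t4.75 pos [0.5584 0.0729 0.1485] d [-0.0019 -0.0024 -0.004 ] rot [ 0.28 -0.08  0.15] F [-0.7  0.2  0.1] op 0.646
[-0.0024, -0.002, 0.0039, 0.3, -0.1, 0.2, -0.0024, -0.002, 0.0039, 0.3, -0.1, 0.2, -0.0024, -0.002, 0.0039, 0.3, -0.1, 0.2, -0.0024, -0.002, 0.0039, 0.3, -0.1, 0.2, -0.0024, -0.002, 0.0039, 0.3, -0.1, 0.2]
purple [0.5588 0.0739] 0.0175 [0.5587 0.0756] 0.1462 3311
orange [0.525  0.0264] 0.0159 [0.5258 0.0306] 0.1397 1478
green [0.5185 0.0705] 0.0009 [0.5186 0.0707] 0.1645 5
```

View pics/w3.png

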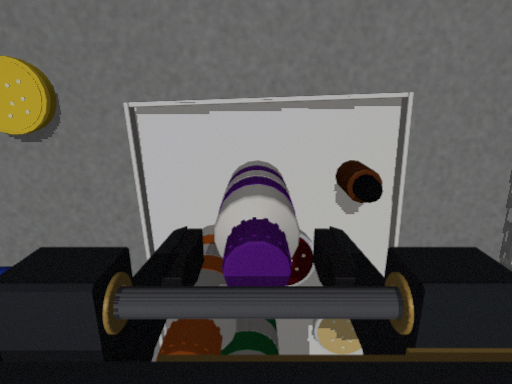

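The cap (257,260) is midway between the fingers, so I'm lowering 4 mm and closing.

Call:
send_rows:
  moves: [-0.001, 0, 0.004, 0, 0, 0, -0.001, 0, 0.004, 0, 0, 0, -0.001, 0, 0.004, 0, 0, 0, -0.001, 0, 0.004, 0, 0, 0, -0.001, 0, 0.004, 0, 0, 0]

```text
clock: 5.22
tool_pos: [0.5583, 0.0719, 0.1442]
eef_rot: [0.706, 0.708, 0.002, 0.001]
contact_force: [0.0, -0.3, 0.8]
opening: 0.65
```

Call:
send_rows:
  moves: [0, 0, 0, 0, 0, 0, 0, 0, 0, 0, 0, 0, 0, 0, 0, 0, 0, 0, 0, 0, 0, 0, 0, 0, 0, 0, 0, 0, 0, 0]
  claw: 1
  grip_force: 20

```text
clock: 5.63
tool_pos: [0.5583, 0.0719, 0.1442]
eef_rot: [0.706, 0.708, 0.002, 0.001]
contact_force: [0.1, -0.1, 0.9]
opening: 0.359
```

```bash
python3 plan.py .558 .0719 .1945 .02;  python3 -c "
from meas import *
s=imaging.snapshot('side');save(s,'s1.png')
s=imaging.snapshot('top')
for k,v in caps(s).items(): print(k,*v)"
```

```text
t5.63 pos [0.5583 0.0719 0.1442] d [-0.0003 -0.      0.0503] rot [ 0.25 -0.08  0.15] F [ 0.1 -0.1  0.9] op 0.359
[0.0, 0.0, -0.0168, 0.1, 0.0, 0.1, 0.0, 0.0, -0.0335, 0.2, -0.1, 0.1, 0.0001, 0.0, -0.0503, 0.2, -0.1, 0.2, 0.0001, 0.0, -0.0503, 0.2, -0.1, 0.2, 0.0001, 0.0, -0.0503, 0.2, -0.1, 0.2]
orange [0.5186 0.0105] 0.0165 [0.5187 0.011 ] 0.1456 189
green [ 0.5484 -0.0554] 0.0141 [ 0.5485 -0.055 ] 0.1457 141
```

View pics/s1.png

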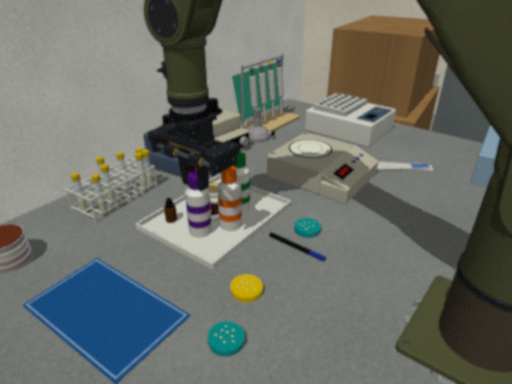

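Gripped (32 mm). Now lift and carry to the mat.

Call:
send_rows:
  moves: [0, 0, -0.012, 0, 0, 0, 0, 0, -0.028, 0, 0, 0, 0, 0, -0.044, 0, 0, 0, 0.008, 0.001, -0.05, 0, 0, 0, 0.02, 0.003, -0.05, 0, 0, 0]

```text
clock: 6.15
tool_pos: [0.5617, 0.0912, 0.1954]
eef_rot: [0.707, 0.707, 0.003, 0.002]
contact_force: [0.1, 0.9, -2.2]
opening: 0.36
```

Call:
send_rows:
  moves: [0.02, 0.003, 0, 0, 0, 0, 0.045, 0.007, 0, 0, 0, 0, 0.07, 0.012, 0, 0, 0, 0, 0.095, 0.017, 0, 0, 0, 0, 0.12, 0.021, 0, 0, 0, 0]

```text
clock: 6.57
tool_pos: [0.5821, 0.2142, 0.1944]
eef_rot: [0.707, 0.708, 0.002, 0.001]
contact_force: [1.1, -0.0, -1.9]
opening: 0.357
```

Call:
send_rows:
  moves: [0.025, 0.004, 0, 0, 0, 0, 0.05, 0.009, 0, 0, 0, 0, 0.075, 0.013, 0, 0, 0, 0, 0.1, 0.018, 0, 0, 0, 0, 0.12, 0.021, 0, 0, 0, 0]

```text
clock: 6.98
tool_pos: [0.6013, 0.3387, 0.1929]
eef_rot: [0.705, 0.709, 0.002, 0.0]
contact_force: [0.6, -0.1, -1.5]
opening: 0.354
```

```bash
python3 plan.py .606 .3465 .1945 .02;  python3 -c "
from meas import *
s=imaging.snapshot('side');save(s,'s2.png')"
```

```text
t6.98 pos [0.6013 0.3387 0.1929] d [0.0047 0.0078 0.0016] rot [ 0.17 -0.15  0.28] F [ 0.6 -0.1 -1.5] op 0.354
[0.0078, 0.0047, -0.0016, 0.2, -0.2, 0.3, 0.0078, 0.0047, -0.0016, 0.2, -0.2, 0.3, 0.0078, 0.0047, -0.0016, 0.2, -0.2, 0.3, 0.0078, 0.0047, -0.0016, 0.2, -0.2, 0.3, 0.0078, 0.0047, -0.0016, 0.2, -0.2, 0.3]
```

View pics/s2.png

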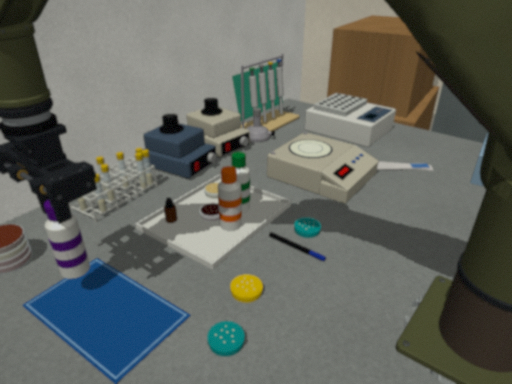

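The side view shows purple (68,250) hanging upright over the far end of the mat. I'm moving to the slot, lowering and releasing.

Call:
send_rows:
  moves: [0.005, 0.003, 0.005, 0, 0, 0, 0.008, 0.005, 0.015, 0, 0, 0, 0.008, 0.005, 0.026, 0, 0, 0, 0.008, 0.005, 0.036, 0, 0, 0, 0.008, 0.005, 0.042, 0, 0, 0]

```text
clock: 7.45
tool_pos: [0.6049, 0.3506, 0.1481]
eef_rot: [0.704, 0.71, 0.002, -0.002]
contact_force: [-0.3, -1.2, -1.5]
opening: 0.355
```

```bash
python3 plan.py .606 .3465 .1445 .02
```

```text
t7.45 pos [0.6049 0.3506 0.1481] d [ 0.0011 -0.0041 -0.0036] rot [ 0.02 -0.27  0.46] F [-0.3 -1.2 -1.5] op 0.355
[-0.0042, 0.001, 0.0036, 0.0, -0.3, 0.5, -0.0042, 0.001, 0.0036, 0.0, -0.3, 0.5, -0.0042, 0.001, 0.0036, 0.0, -0.3, 0.5, -0.0042, 0.001, 0.0036, 0.0, -0.3, 0.5, -0.0042, 0.001, 0.0036, 0.0, -0.3, 0.5]
```

Call:
send_rows:
  moves: [-0.003, 0.001, 0.0015, 0, -0.2, 0.3, -0.003, 0.001, 0.003, 0, -0.2, 0.3, -0.003, 0.001, 0.004, 0, -0.2, 0.3, -0.003, 0.001, 0.004, 0, -0.2, 0.3, -0.003, 0.001, 0.004, 0, -0.2, 0.3]

```text
clock: 7.87
tool_pos: [0.6064, 0.3476, 0.1445]
eef_rot: [0.706, 0.708, 0.001, -0.0]
contact_force: [0.6, 1.4, -1.2]
opening: 0.357
```

```bash
python3 plan.py .606 .3465 .1445 .02
```

```text
t7.87 pos [0.6064 0.3476 0.1445] d [-0.0004 -0.0011 -0.    ] rot [ 0.08 -0.11  0.14] F [ 0.6  1.4 -1.2] op 0.357
[-0.0011, -0.0004, 0.0, 0.1, -0.1, 0.1, -0.0011, -0.0004, 0.0, 0.1, -0.1, 0.1, -0.0011, -0.0004, 0.0, 0.1, -0.1, 0.1, -0.0011, -0.0004, 0.0, 0.1, -0.1, 0.1, -0.0011, -0.0004, 0.0, 0.1, -0.1, 0.1]
```

Call:
send_rows:
  moves: [0, 0, 0.0007, 0, 0, 0, 0, 0, 0.0007, 0, 0, 0, 0, 0, 0.0007, 0, 0, 0, 0, 0, 0.0007, 0, 0, 0, 0, 0, 0.0007, 0, 0, 0]

```text
clock: 8.28
tool_pos: [0.6066, 0.3479, 0.1443]
eef_rot: [0.706, 0.708, 0.002, -0.0]
contact_force: [-1.3, 0.1, 2.7]
opening: 0.353
```

Call:
send_rows:
  moves: [0, 0, 0, 0, 0, 0, 0, 0, 0, 0, 0, 0, 0, 0, 0, 0, 0, 0, 0, 0, 0, 0, 0, 0, 0, 0, 0, 0, 0, 0]
  claw: -0.3

```text
clock: 8.7
tool_pos: [0.6066, 0.3478, 0.1442]
eef_rot: [0.706, 0.708, 0.002, -0.0]
contact_force: [-0.5, -0.1, 0.1]
opening: 0.649
```

Call:
send_rows:
  moves: [0, 0, -0.015, 0, 0, 0, 0, 0, -0.035, 0, 0, 0, 0, 0, -0.06, 0, 0, 0, 0, 0, -0.07, 0, 0, 0, 0, 0, -0.07, 0, 0, 0]

```text
clock: 9.12
tool_pos: [0.6082, 0.3484, 0.2171]
eef_rot: [0.706, 0.708, 0.004, 0.001]
contact_force: [0.7, 0.3, 0.5]
opening: 0.652
```

```bash
python3 plan.py .5217 .012 .20 .04;  python3 -c "
from meas import *
s=imaging.snapshot('side');save(s,'s3.png')"
```

```text
t9.12 pos [0.6082 0.3484 0.2171] d [-0.0865 -0.3364 -0.0171] rot [ 0.41 -0.3   0.14] F [0.7 0.3 0.5] op 0.652
[-0.0374, -0.0097, 0.0016, 0.0, 0.0, 0.0, -0.0747, -0.0194, 0.0033, 0.1, -0.1, 0.0, -0.1121, -0.0291, 0.0049, 0.1, -0.1, 0.0, -0.1495, -0.0388, 0.0066, 0.2, -0.1, 0.1, -0.1868, -0.0486, 0.0082, 0.2, -0.2, 0.1]
[-0.0374, -0.0097, 0.0018, 0.0, 0.0, 0.0, -0.0747, -0.0193, 0.0036, 0.1, -0.1, 0.0, -0.1121, -0.029, 0.0054, 0.1, -0.1, 0.0, -0.1495, -0.0386, 0.0071, 0.2, -0.1, 0.1, -0.1495, -0.0386, 0.0071, 0.2, -0.1, 0.1]
```

View pics/s3.png

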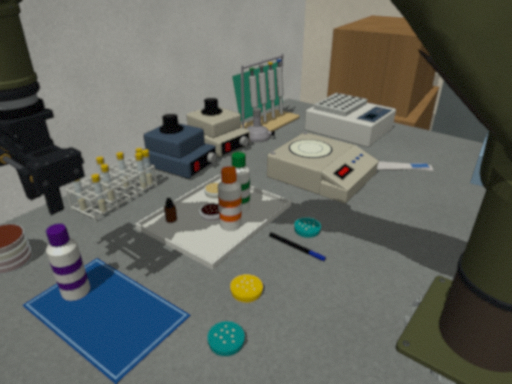

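Purple stands upright on the mat (base near (75,297)). Next is orange.

Call:
send_rows:
  moves: [-0.037, -0.01, 0, 0, 0, 0, -0.075, -0.02, 0.002, 0, 0, 0, -0.112, -0.029, 0.004, 0.1, -0.1, 0, -0.15, -0.039, 0.006, 0.2, -0.2, 0.1, -0.187, -0.049, 0.008, 0.2, -0.2, 0.1]

```text
clock: 9.58
tool_pos: [0.5568, 0.1589, 0.2045]
eef_rot: [0.707, 0.708, -0.001, -0.0]
contact_force: [0.4, -0.4, 0.2]
opening: 0.651
```

Call:
send_rows:
  moves: [-0.037, -0.01, 0.002, 0, 0, 0, -0.075, -0.019, 0.004, 0, 0, 0, -0.112, -0.029, 0.005, 0.1, -0.1, 0, -0.143, -0.038, 0.007, 0.2, -0.1, 0.1, -0.143, -0.038, 0.007, 0.2, -0.1, 0.1]

```text
clock: 10.0
tool_pos: [0.5151, 0.0072, 0.1963]
eef_rot: [0.711, 0.703, -0.007, -0.001]
contact_force: [0.2, -0.6, -0.2]
opening: 0.65
```

```bash
python3 plan.py .5217 .012 .1442 .03;  python3 -c "
from meas import *
s=imaging.snapshot('wrist');save(s,'w4.png')
for k,v in caps(s).items(): print(k,*v)
s=imaging.snapshot('top');save(s,'t4.png')
for k,v in caps(s).items(): print(k,*v)
"
```

```text
t10.00 pos [0.5151 0.0072 0.1963] d [ 0.0066  0.0048 -0.0521] rot [-0.69  0.5  -0.66] F [ 0.2 -0.6 -0.2] op 0.65
[0.0027, 0.0036, 0.026, -0.3, 0.2, -0.3, 0.0054, 0.0071, 0.052, -0.7, 0.5, -0.7, 0.0054, 0.0071, 0.052, -0.7, 0.5, -0.7, 0.0054, 0.0071, 0.052, -0.7, 0.5, -0.7, 0.0054, 0.0071, 0.052, -0.7, 0.5, -0.7]
orange [0.5222 0.0125] 0.0178 [0.5218 0.0126] 0.1463 2249
green [ 0.5518 -0.062 ] 0.0144 [ 0.5518 -0.0662] 0.1466 441
purple [0.6022 0.3449] 0.0173 [0.6024 0.3447] 0.1461 162
green [ 0.5481 -0.0546] 0.0146 [ 0.5484 -0.056 ] 0.1459 138
```

View pics/w4.png

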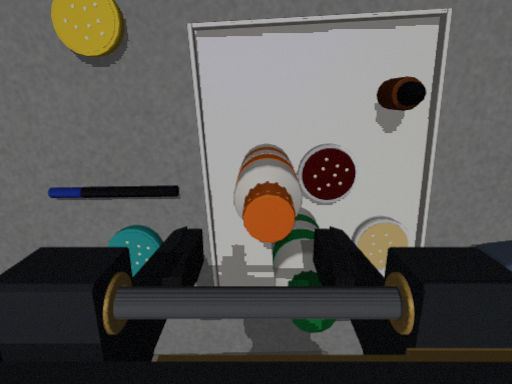

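View pics/t4.png

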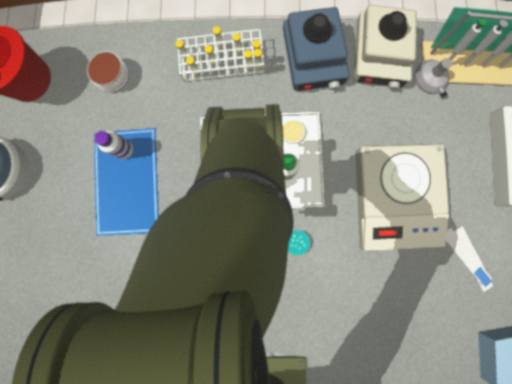

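Wrist view: the orange cap (269,218) is a little right of the finger middle (258), which matches the +6 mm x correction.

Call:
send_rows:
  moves: [0.003, 0.004, 0.006, -0.4, 0.3, -0.4, 0.005, 0.007, 0.018, -0.7, 0.5, -0.7, 0.005, 0.007, 0.032, -0.7, 0.5, -0.7, 0.005, 0.007, 0.044, -0.7, 0.5, -0.7, 0.005, 0.007, 0.051, -0.7, 0.5, -0.7]

```text
clock: 10.52
tool_pos: [0.524, 0.0214, 0.1435]
eef_rot: [0.703, 0.711, 0.003, -0.002]
contact_force: [-0.3, -1.0, -0.4]
opening: 0.648
```

```bash
python3 plan.py .522 .0125 .1442 .03;  python3 -c "
from meas import *
s=imaging.snapshot('wrist');save(s,'w5.png')
for k,v in caps(s).items(): print(k,*v)
"
```

```text
t10.52 pos [0.524  0.0214 0.1435] d [-0.002  -0.0089  0.0007] rot [ 0.11 -0.37  0.68] F [-0.3 -1.  -0.4] op 0.648
[-0.0088, -0.0021, -0.0008, 0.1, -0.4, 0.7, -0.0088, -0.0021, -0.0008, 0.1, -0.4, 0.7, -0.0088, -0.0021, -0.0008, 0.1, -0.4, 0.7, -0.0088, -0.0021, -0.0008, 0.1, -0.4, 0.7, -0.0088, -0.0021, -0.0008, 0.1, -0.4, 0.7]
purple [0.4877 0.0256] 0.0014 [0.4875 0.0256] 0.1541 8
orange [0.522 0.017] 0.016 [0.522  0.0219] 0.1458 2052
green [ 0.5472 -0.0228] 0.0102 [ 0.5469 -0.021 ] 0.1243 273
```

View pics/w5.png

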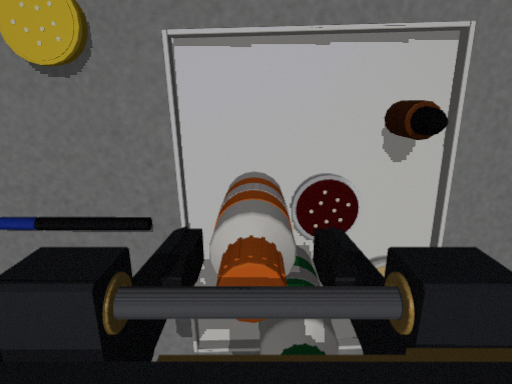

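Call:
send_rows:
  moves: [-0.003, -0.001, 0, 0, -0.2, 0.3, -0.006, -0.002, 0, 0, -0.2, 0.5, -0.007, -0.002, 0, 0, -0.3, 0.5, -0.007, -0.002, 0, 0, -0.3, 0.5, -0.007, -0.002, 0, 0, -0.3, 0.5]

```text
clock: 10.98
tool_pos: [0.522, 0.0139, 0.1434]
eef_rot: [0.706, 0.708, 0.001, 0.0]
contact_force: [0.1, 0.3, 0.2]
opening: 0.648
```

Call:
send_rows:
  moves: [0, 0, 0, 0, 0, 0, 0, 0, 0, 0, 0, 0, 0, 0, 0, 0, 0, 0, 0, 0, 0, 0, 0, 0, 0, 0, 0, 0, 0, 0]

```text
clock: 11.4
tool_pos: [0.522, 0.0139, 0.1434]
eef_rot: [0.706, 0.708, 0.001, 0.0]
contact_force: [0.1, 0.6, 0.7]
opening: 0.652
```

```bash
python3 plan.py .522 .0125 .1442 .03
```

```text
t11.40 pos [0.522  0.0139 0.1434] d [ 0.     -0.0014  0.0008] rot [ 0.1  -0.05  0.15] F [0.1 0.6 0.7] op 0.652
[-0.0014, 0.0, -0.0008, 0.1, -0.1, 0.1, -0.0014, 0.0, -0.0008, 0.1, -0.1, 0.1, -0.0014, 0.0, -0.0008, 0.1, -0.1, 0.1, -0.0014, 0.0, -0.0008, 0.1, -0.1, 0.1, -0.0014, 0.0, -0.0008, 0.1, -0.1, 0.1]
```

Call:
send_rows:
  moves: [0, 0, 0, 0, 0, 0, 0, 0, 0, 0, 0, 0, 0, 0, 0, 0, 0, 0, 0, 0, 0, 0, 0, 0, 0, 0, 0, 0, 0, 0]
  claw: 1

```text
clock: 11.82
tool_pos: [0.5218, 0.014, 0.1434]
eef_rot: [0.706, 0.708, 0.001, 0.0]
contact_force: [0.1, -0.6, 0.7]
opening: 0.355
```

Call:
send_rows:
  moves: [0, 0, -0.012, 0, 0, 0, 0, 0, -0.028, 0, 0, 0, 0, 0, -0.044, 0, 0, 0, 0.008, -0.002, -0.05, 0, 0, 0, 0.02, -0.005, -0.05, 0, 0, 0]

```text
clock: 12.23
tool_pos: [0.5175, 0.0332, 0.1945]
eef_rot: [0.707, 0.707, 0.002, 0.001]
contact_force: [0.8, 0.3, -3.4]
opening: 0.355
```

Call:
send_rows:
  moves: [0.025, -0.006, 0, 0, 0, 0, 0.052, -0.012, 0, 0, 0, 0, 0.08, -0.018, 0, 0, 0, 0, 0.108, -0.024, 0, 0, 0, 0, 0.136, -0.031, 0, 0, 0, 0]

```text
clock: 12.65
tool_pos: [0.4855, 0.171, 0.1939]
eef_rot: [0.707, 0.707, 0.001, 0.001]
contact_force: [0.2, -0.3, -2.8]
opening: 0.359
```

Call:
send_rows:
  moves: [0.028, -0.006, 0, 0, 0, 0, 0.056, -0.012, 0, 0, 0, 0, 0.084, -0.018, 0, 0, 0, 0, 0.112, -0.025, 0, 0, 0, 0, 0.136, -0.031, 0, 0, 0, 0]

```text
clock: 13.07
tool_pos: [0.4526, 0.3098, 0.1932]
eef_rot: [0.706, 0.708, 0.001, 0.0]
contact_force: [-0.4, -0.1, -3.1]
opening: 0.352
```

```bash
python3 plan.py .4475 .338 .1945 .02
```

```text
t13.07 pos [0.4526 0.3098 0.1932] d [-0.0051  0.0282  0.0013] rot [ 0.11 -0.05  0.14] F [-0.4 -0.1 -3.1] op 0.352
[0.0141, -0.0025, -0.0007, 0.1, 0.0, 0.1, 0.0282, -0.005, -0.0013, 0.1, 0.0, 0.1, 0.0282, -0.005, -0.0013, 0.1, 0.0, 0.1, 0.0282, -0.005, -0.0013, 0.1, 0.0, 0.1, 0.0282, -0.005, -0.0013, 0.1, 0.0, 0.1]
```

Call:
send_rows:
  moves: [0.014, -0.003, 0, 0, 0, 0, 0.026, -0.005, 0.01, 0, 0, 0, 0.028, -0.005, 0.024, 0, 0, 0, 0.028, -0.005, 0.036, 0, 0, 0, 0.028, -0.005, 0.042, 0, 0, 0]

```text
clock: 13.48
tool_pos: [0.4463, 0.3372, 0.1488]
eef_rot: [0.706, 0.708, -0.001, 0.0]
contact_force: [-0.9, -0.0, -2.5]
opening: 0.359
```

```bash
python3 plan.py .4475 .338 .1436 .02
```

```text
t13.48 pos [0.4463 0.3372 0.1488] d [ 0.0012  0.0008 -0.0052] rot [-0.05  0.1   0.16] F [-0.9 -0.  -2.5] op 0.359
[0.0008, 0.0012, 0.0051, -0.1, 0.1, 0.2, 0.0008, 0.0012, 0.0051, -0.1, 0.1, 0.2, 0.0008, 0.0012, 0.0051, -0.1, 0.1, 0.2, 0.0008, 0.0012, 0.0051, -0.1, 0.1, 0.2, 0.0008, 0.0012, 0.0051, -0.1, 0.1, 0.2]
```

Call:
send_rows:
  moves: [0.001, 0.001, 0.002, 0, 0, 0, 0.001, 0.001, 0.004, 0, 0, 0, 0.001, 0.001, 0.0055, 0, 0, 0, 0.001, 0.001, 0.0055, 0, 0, 0, 0.001, 0.001, 0.0055, 0, 0, 0]

```text
clock: 13.9
tool_pos: [0.4477, 0.3382, 0.1437]
eef_rot: [0.706, 0.708, -0.0, 0.0]
contact_force: [-0.6, -0.2, -2.6]
opening: 0.356
```

Call:
send_rows:
  moves: [0, 0, 0, 0, 0, 0, 0, 0, 0, 0, 0, 0, 0, 0, 0, 0, 0, 0, 0, 0, 0, 0, 0, 0, 0, 0, 0, 0, 0, 0]
  claw: -0.3

```text
clock: 14.32
tool_pos: [0.4478, 0.3383, 0.1439]
eef_rot: [0.706, 0.708, -0.0, 0.0]
contact_force: [-0.4, 0.3, -0.8]
opening: 0.65
```

Call:
send_rows:
  moves: [0, 0, -0.015, 0, 0, 0, 0, 0, -0.035, 0, 0, 0, 0, 0, -0.055, 0, 0, 0, 0, 0, -0.06, 0, 0, 0, 0, 0, -0.06, 0, 0, 0]

```text
clock: 14.73
tool_pos: [0.4486, 0.3389, 0.2052]
eef_rot: [0.706, 0.708, 0.002, 0.001]
contact_force: [0.3, -0.2, 0.0]
opening: 0.65
```

```bash
python3 plan.py .5515 -.0525 .20 .035;  python3 -c "
from meas import *
s=imaging.snapshot('side');save(s,'s5.png')"
```

```text
t14.73 pos [0.4486 0.3389 0.2052] d [ 0.1029 -0.3914 -0.0052] rot [ 0.18 -0.08  0.14] F [ 0.3 -0.2  0. ] op 0.65
[-0.0326, 0.0085, 0.0004, 0.0, 0.0, 0.0, -0.0653, 0.017, 0.0008, 0.0, 0.0, 0.0, -0.0979, 0.0255, 0.0013, 0.0, 0.0, 0.0, -0.1306, 0.034, 0.0017, 0.1, 0.0, 0.0, -0.1632, 0.0425, 0.0021, 0.1, 0.0, 0.1]
[-0.0326, 0.0085, 0.0004, 0.0, 0.0, 0.0, -0.0653, 0.0171, 0.0009, 0.0, 0.0, 0.0, -0.0979, 0.0256, 0.0013, 0.0, 0.0, 0.0, -0.1305, 0.0341, 0.0017, 0.1, 0.0, 0.0, -0.1632, 0.0426, 0.0021, 0.1, 0.0, 0.1]
[-0.0326, 0.0086, 0.0004, 0.0, 0.0, 0.0, -0.0652, 0.0171, 0.0009, 0.0, 0.0, 0.0, -0.0652, 0.0171, 0.0009, 0.0, 0.0, 0.0, -0.0652, 0.0171, 0.0009, 0.0, 0.0, 0.0, -0.0652, 0.0171, 0.0009, 0.0, 0.0, 0.0]
```

View pics/s5.png

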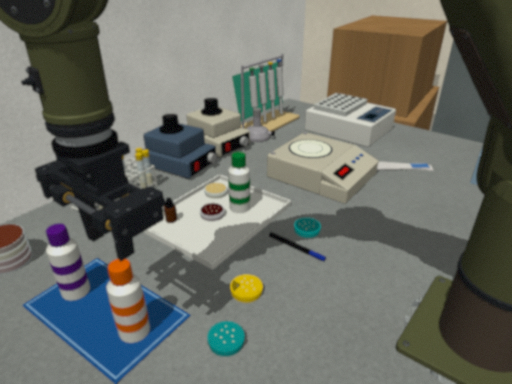

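Orange (127,305) and purple (67,262) both stand on the mat. Next is green.

Call:
send_rows:
  moves: [-0.03, 0.008, 0, 0, 0, 0, -0.063, 0.016, 0.001, 0, 0, 0, -0.096, 0.025, 0.001, 0, 0, 0, -0.13, 0.034, 0.002, 0, 0, 0, -0.163, 0.0425, 0.002, 0, 0, 0]

```text
clock: 15.2
tool_pos: [0.4902, 0.1737, 0.2007]
eef_rot: [0.706, 0.708, -0.001, -0.0]
contact_force: [0.0, 0.8, 1.2]
opening: 0.646
```

Call:
send_rows:
  moves: [-0.033, 0.0085, 0, 0, 0, 0, -0.065, 0.017, 0.001, 0, 0, 0, -0.098, 0.0255, 0.001, 0, 0, 0, -0.13, 0.034, 0.002, 0, 0, 0, -0.163, 0.0425, 0.002, 0, 0, 0]

```text
clock: 15.62
tool_pos: [0.5325, 0.0095, 0.1973]
eef_rot: [0.706, 0.708, -0.002, -0.001]
contact_force: [0.3, 0.2, 0.2]
opening: 0.651
```

Call:
send_rows:
  moves: [-0.026, 0.007, 0, 0, 0, 0, -0.046, 0.012, 0, 0, 0, 0, -0.058, 0.015, 0, 0, 0, 0, -0.063, 0.016, 0, 0, 0, 0, -0.063, 0.016, 0, 0, 0, 0]

```text
clock: 16.03
tool_pos: [0.5483, -0.054, 0.1965]
eef_rot: [0.706, 0.708, -0.002, -0.002]
contact_force: [0.3, -0.5, 0.0]
opening: 0.649
```

```bash
python3 plan.py .5515 -.0525 .1442 .03;  python3 -c "
from meas import *
s=imaging.snapshot('wrist');save(s,'w6.png')
for k,v in caps(s).items(): print(k,*v)
"
```

```text
t16.03 pos [ 0.5483 -0.054   0.1965] d [ 0.0032  0.0015 -0.0523] rot [-0.3   0.05  0.12] F [ 0.3 -0.5  0. ] op 0.649
[0.0008, 0.0017, 0.0262, -0.2, 0.0, 0.1, 0.0015, 0.0035, 0.0523, -0.3, 0.0, 0.1, 0.0015, 0.0035, 0.0523, -0.3, 0.0, 0.1, 0.0015, 0.0035, 0.0523, -0.3, 0.0, 0.1, 0.0015, 0.0035, 0.0523, -0.3, 0.0, 0.1]
green [ 0.5511 -0.0545] 0.0179 [ 0.5516 -0.0545] 0.1463 2182
```

View pics/w6.png

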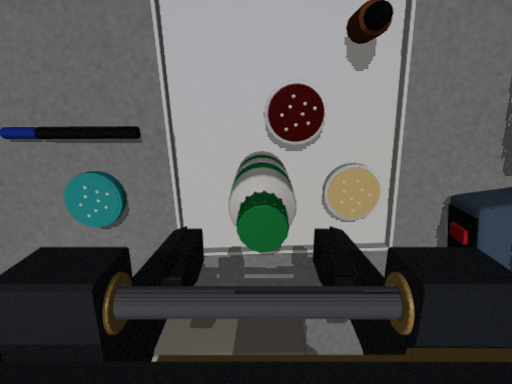

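The green cap (263,222) is centred to within about 3 mm in x, so I'm descending.

Call:
send_rows:
  moves: [0, 0.001, 0.01, 0, 0, 0, 0, 0.003, 0.022, -0.2, 0, 0, 0, 0.003, 0.036, -0.3, 0, 0, 0, 0.003, 0.047, -0.3, 0, 0, 0, 0.003, 0.052, -0.3, 0, 0]

```text
clock: 16.5
tool_pos: [0.5498, -0.0506, 0.1427]
eef_rot: [0.705, 0.709, -0.001, -0.002]
contact_force: [-0.3, 0.2, 0.1]
opening: 0.652
```

Call:
send_rows:
  moves: [0, 0, 0, 0, 0, 0, 0, 0, 0, 0, 0, 0, 0, 0, 0, 0, 0, 0, 0, 0, 0, 0, 0, 0, 0, 0, 0, 0, 0, 0]

```text
clock: 16.92
tool_pos: [0.5502, -0.0506, 0.1433]
eef_rot: [0.705, 0.709, -0.0, -0.001]
contact_force: [0.5, -0.1, -0.2]
opening: 0.651
```

```bash
python3 plan.py .5515 -.0545 .1442 .03;  python3 -c "
from meas import *
s=imaging.snapshot('wrist');save(s,'w7.png')
for k,v in caps(s).items(): print(k,*v)
for q in ['red_dish','cream_dish']:
  for d in imaging.silhouettes(q,s):
        m=d['pixels']; vv,uu=np.nonzero(m); X=at_z(s,np.c_[uu,vv],.018); print(q,d['score'],X.mean(0).round(4),np.ptp(X,axis=0).round(3))
"
```

```text
t16.92 pos [ 0.5502 -0.0506  0.1433] d [ 0.0013 -0.0039  0.0009] rot [-0.12 -0.06  0.37] F [ 0.5 -0.1 -0.2] op 0.651
[-0.0039, 0.0013, -0.0009, -0.1, -0.1, 0.4, -0.0039, 0.0013, -0.0009, -0.1, -0.1, 0.4, -0.0039, 0.0013, -0.0009, -0.1, -0.1, 0.4, -0.0039, 0.0013, -0.0009, -0.1, -0.1, 0.4, -0.0039, 0.0013, -0.0009, -0.1, -0.1, 0.4]
purple [ 0.5837 -0.0558] 0.0017 [ 0.5839 -0.0558] 0.1608 10
orange [ 0.5204 -0.0476] 0.0004 [ 0.5204 -0.0475] 0.1474 3
green [ 0.5516 -0.0515] 0.0165 [ 0.5516 -0.0479] 0.1461 2674
red_dish 0.69 [0.5832 0.0067 0.018 ] [0.06  0.059 0.   ]
red_dish 0.68 [ 0.3823 -0.0775  0.018 ] [0.065 0.053 0.   ]
cream_dish 0.79 [ 0.6442 -0.0699  0.018 ] [0.062 0.061 0.   ]
```

View pics/w7.png

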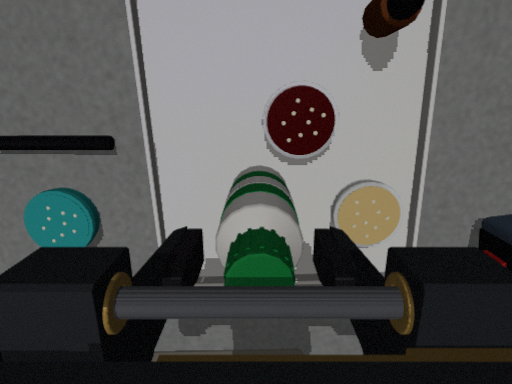

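Call:
send_rows:
  moves: [-0.001, 0.001, 0, 0, 0, 0.3, -0.003, 0.001, 0, 0, 0, 0.3, -0.003, 0.001, -0.001, 0, 0, 0.3, -0.003, 0.001, -0.001, 0, 0, 0.3, -0.003, 0.001, -0.001, 0, 0, 0.3]

```text
clock: 17.48
tool_pos: [0.551, -0.0538, 0.1441]
eef_rot: [0.707, 0.707, -0.0, -0.001]
contact_force: [0.7, 0.3, -0.3]
opening: 0.649
```

Call:
send_rows:
  moves: [0, 0, 0, 0, 0, 0, 0, 0, 0, 0, 0, 0, 0, 0, 0, 0, 0, 0, 0, 0, 0, 0, 0, 0, 0, 0, 0, 0, 0, 0]
  claw: 1

```text
clock: 17.9
tool_pos: [0.551, -0.0537, 0.1441]
eef_rot: [0.707, 0.707, -0.001, -0.001]
contact_force: [-0.5, -0.4, 0.7]
opening: 0.353
```

Call:
send_rows:
  moves: [0, 0, -0.012, 0, 0, 0, 0, 0, -0.028, 0, 0, 0, 0, 0, -0.044, 0, 0, 0, 0.008, 0, -0.05, 0, 0, 0, 0.02, -0.001, -0.05, 0, 0, 0]

```text
clock: 18.32
tool_pos: [0.551, -0.0345, 0.1952]
eef_rot: [0.708, 0.707, 0.0, 0.0]
contact_force: [0.1, 0.0, -2.3]
opening: 0.356
```

```bash
python3 plan.py .5275 .343 .195 .028
```

```text
t18.32 pos [ 0.551  -0.0345  0.1952] d [-2.350e-02  3.775e-01 -2.000e-04] rot [ 0.03 -0.01 -0.09] F [ 0.1  0.  -2.3] op 0.356
[0.027, -0.0017, 0.0, 0.0, 0.0, 0.0, 0.0539, -0.0034, 0.0, 0.0, 0.0, 0.0, 0.0809, -0.0052, 0.0001, 0.0, 0.0, 0.0, 0.1079, -0.0069, 0.0001, 0.0, 0.0, 0.0, 0.1348, -0.0086, 0.0001, 0.0, 0.0, 0.0]
[0.027, -0.0017, 0.0, 0.0, 0.0, 0.0, 0.0539, -0.0034, 0.0, 0.0, 0.0, 0.0, 0.0809, -0.0051, 0.0001, 0.0, 0.0, 0.0, 0.1079, -0.0068, 0.0001, 0.0, 0.0, 0.0, 0.1348, -0.0085, 0.0001, 0.0, 0.0, 0.0]
[0.027, -0.0017, 0.0, 0.0, 0.0, 0.0, 0.0539, -0.0034, 0.0, 0.0, 0.0, 0.0, 0.0809, -0.0051, 0.0001, 0.0, 0.0, 0.0, 0.1079, -0.0068, 0.0001, 0.0, 0.0, 0.0, 0.1079, -0.0068, 0.0001, 0.0, 0.0, 0.0]
```

Call:
send_rows:
  moves: [0.027, -0.002, 0, 0, 0, 0, 0.054, -0.003, 0, 0, 0, 0, 0.081, -0.005, 0, 0, 0, 0, 0.108, -0.007, 0, 0, 0, 0, 0.135, -0.009, 0, 0, 0, 0]

```text
clock: 18.73
tool_pos: [0.5408, 0.1034, 0.1941]
eef_rot: [0.707, 0.707, -0.0, -0.001]
contact_force: [0.7, 0.4, -1.0]
opening: 0.359
```

Call:
send_rows:
  moves: [0.027, -0.002, 0, 0, 0, 0, 0.054, -0.003, 0, 0, 0, 0, 0.081, -0.005, 0, 0, 0, 0, 0.108, -0.007, 0, 0, 0, 0, 0.135, -0.009, 0, 0, 0, 0]

```text
clock: 19.15
tool_pos: [0.5298, 0.2413, 0.1928]
eef_rot: [0.706, 0.708, -0.001, -0.002]
contact_force: [1.0, -0.0, -1.7]
opening: 0.358
```

Call:
send_rows:
  moves: [0.027, -0.002, 0, 0, 0, 0, 0.052, -0.003, 0, 0, 0, 0, 0.075, -0.005, 0, 0, 0, 0, 0.092, -0.007, 0, 0, 0, 0, 0.102, -0.007, 0, 0, 0, 0]

```text
clock: 19.57
tool_pos: [0.5195, 0.3477, 0.1913]
eef_rot: [0.705, 0.71, -0.002, -0.003]
contact_force: [-0.7, 0.2, -2.5]
opening: 0.357
```

```bash
python3 plan.py .5275 .343 .1443 .028
```

```text
t19.57 pos [0.5195 0.3477 0.1913] d [ 0.008  -0.0047 -0.047 ] rot [-0.44 -0.09  0.41] F [-0.7  0.2 -2.5] op 0.357
[-0.0024, 0.0042, 0.0235, -0.2, 0.0, 0.2, -0.0049, 0.0083, 0.0469, -0.4, -0.1, 0.4, -0.0049, 0.0083, 0.0469, -0.4, -0.1, 0.4, -0.0049, 0.0083, 0.0469, -0.4, -0.1, 0.4, -0.0049, 0.0083, 0.0469, -0.4, -0.1, 0.4]
```

Call:
send_rows:
  moves: [-0.002, 0.004, 0.01, -0.2, 0, 0.2, -0.004, 0.007, 0.02, -0.4, 0, 0.3, -0.004, 0.008, 0.032, -0.4, 0, 0.3, -0.004, 0.008, 0.04, -0.4, 0, 0.3, -0.004, 0.008, 0.043, -0.4, 0, 0.3]

```text
clock: 19.98
tool_pos: [0.5266, 0.3414, 0.1458]
eef_rot: [0.707, 0.707, -0.002, -0.001]
contact_force: [-0.6, -0.2, -1.9]
opening: 0.356
```

```bash
python3 plan.py .5275 .343 .1441 .028
```

```text
t19.98 pos [0.5266 0.3414 0.1458] d [ 0.0009  0.0016 -0.0017] rot [-0.22  0.09 -0.02] F [-0.6 -0.2 -1.9] op 0.356
[0.0016, 0.0009, 0.0017, -0.2, 0.1, 0.0, 0.0016, 0.0009, 0.0017, -0.2, 0.1, 0.0, 0.0016, 0.0009, 0.0017, -0.2, 0.1, 0.0, 0.0016, 0.0009, 0.0017, -0.2, 0.1, 0.0, 0.0016, 0.0009, 0.0017, -0.2, 0.1, 0.0]
```

Call:
send_rows:
  moves: [0.001, 0.001, 0.001, -0.1, 0, 0, 0.001, 0.001, 0.002, -0.1, 0, 0, 0.001, 0.001, 0.002, -0.1, 0, 0, 0.001, 0.001, 0.002, -0.1, 0, 0, 0.001, 0.001, 0.002, -0.1, 0, 0]

```text
clock: 20.4
tool_pos: [0.5281, 0.3421, 0.1442]
eef_rot: [0.707, 0.707, -0.001, 0.0]
contact_force: [-0.4, -0.4, 0.0]
opening: 0.358
```

Call:
send_rows:
  moves: [0, 0, 0, 0, 0, 0, 0, 0, 0, 0, 0, 0, 0, 0, 0, 0, 0, 0, 0, 0, 0, 0, 0, 0, 0, 0, 0, 0, 0, 0]
  claw: -0.3

```text
clock: 20.82
tool_pos: [0.5281, 0.3422, 0.1442]
eef_rot: [0.707, 0.707, -0.001, 0.0]
contact_force: [-0.2, 0.4, -0.2]
opening: 0.653
```

Call:
send_rows:
  moves: [0, 0, -0.015, 0, 0, 0, 0, 0, -0.035, 0, 0, 0, 0, 0, -0.055, 0, 0, 0, 0, 0, -0.065, 0, 0, 0, 0, 0, -0.065, 0, 0, 0]

```text
clock: 21.23
tool_pos: [0.5296, 0.343, 0.2116]
eef_rot: [0.707, 0.707, 0.002, 0.001]
contact_force: [-0.0, -0.3, -0.0]
opening: 0.645
```

```bash
python3 plan.py .5832 .0067 .16 .035;  python3 -c "
from meas import *
s=imaging.snapshot('side');save(s,'s6.png')
s=imaging.snapshot('top');save(s,'t6.png')
for k,v in caps(s).items(): print(k,*v)"
```

```text
t21.23 pos [0.5296 0.343  0.2116] d [ 0.0536 -0.3363 -0.0516] rot [ 0.17 -0.08 -0.06] F [-0.  -0.3 -0. ] op 0.645
[-0.0336, 0.0054, 0.0051, 0.0, 0.0, 0.0, -0.0673, 0.0108, 0.0102, 0.0, 0.0, 0.0, -0.1009, 0.0162, 0.0154, 0.1, 0.0, 0.0, -0.1345, 0.0215, 0.0205, 0.1, 0.0, 0.0, -0.1682, 0.0269, 0.0256, 0.1, 0.0, 0.0]
[-0.0336, 0.0054, 0.0051, 0.0, 0.0, 0.0, -0.0673, 0.0108, 0.0103, 0.0, 0.0, 0.0, -0.1009, 0.0161, 0.0154, 0.1, 0.0, 0.0, -0.1345, 0.0215, 0.0206, 0.1, 0.0, 0.0, -0.1681, 0.0269, 0.0257, 0.1, 0.0, 0.0]
[0.0, 0.0, 0.0, 0.0, 0.0, 0.0, 0.0, 0.0, 0.0, 0.0, 0.0, 0.0, 0.0, 0.0, 0.0, 0.0, 0.0, 0.0, 0.0, 0.0, 0.0, 0.0, 0.0, 0.0, 0.0, 0.0, 0.0, 0.0, 0.0, 0.0]
purple [0.6033 0.3438] 0.0175 [0.6024 0.344 ] 0.1458 163
orange [0.4448 0.3325] 0.0171 [0.4447 0.3323] 0.1461 183
green [0.5251 0.336 ] 0.0182 [0.5251 0.3364] 0.1458 178
```

View pics/s6.png

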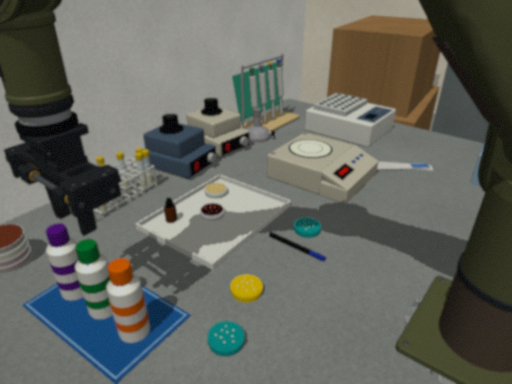

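All three bottles stand on the mat in a row, with x/y well inside the limits. Now the dish.

Call:
send_rows:
  moves: [-0.03, 0.005, 0, 0, 0, 0, -0.064, 0.01, 0.003, 0, 0, 0, -0.098, 0.016, 0.01, 0, 0, 0, -0.133, 0.021, 0.018, 0.1, 0, 0, -0.168, 0.027, 0.026, 0.1, 0, 0]
  claw: -1

```text
clock: 21.75
tool_pos: [0.5538, 0.1726, 0.1814]
eef_rot: [0.707, 0.707, -0.003, -0.001]
contact_force: [0.3, -0.6, 0.2]
opening: 0.992
```

Call:
send_rows:
  moves: [-0.034, 0.005, 0.004, 0, 0, 0, -0.067, 0.011, 0.008, 0, 0, 0, -0.101, 0.016, 0.012, 0, 0, 0, -0.13, 0.021, 0.016, 0, 0, 0, -0.15, 0.024, 0.018, 0, 0, 0]

```text
clock: 22.17
tool_pos: [0.5767, 0.0183, 0.1617]
eef_rot: [0.708, 0.706, -0.005, -0.002]
contact_force: [1.5, -0.3, 0.8]
opening: 0.996
```

Call:
send_rows:
  moves: [0, 0, 0, 0, 0, 0, 0, 0, 0, 0, 0, 0, 0, 0, 0, 0, 0, 0, 0, 0, 0, 0, 0, 0, 0, 0, 0, 0, 0, 0]

```text
clock: 22.58
tool_pos: [0.5765, 0.0208, 0.1616]
eef_rot: [0.707, 0.707, -0.004, -0.002]
contact_force: [0.1, 0.5, 0.1]
opening: 0.999
```

```bash
python3 plan.py .5832 .0067 .10 .03;  python3 -c "
from meas import *
s=imaging.snapshot('wrist');save(s,'w8.png')
for q in ['red_dish','cream_dish']:
  for d in imaging.silhouettes(q,s):
        m=d['pixels']; vv,uu=np.nonzero(m); X=at_z(s,np.c_[uu,vv],.018); print(q,d['score'],X.mean(0).round(4),np.ptp(X,axis=0).round(3))
"
```

```text
t22.58 pos [0.5765 0.0208 0.1616] d [ 0.0067 -0.0141 -0.0616] rot [-0.51  0.17 -0.02] F [0.1 0.5 0.1] op 0.999
[-0.0046, 0.0024, 0.0205, -0.2, 0.1, 0.0, -0.0093, 0.0048, 0.041, -0.3, 0.1, 0.0, -0.0139, 0.0072, 0.0616, -0.5, 0.2, 0.0, -0.0139, 0.0072, 0.0616, -0.5, 0.2, 0.0, -0.0139, 0.0072, 0.0616, -0.5, 0.2, 0.0]
red_dish 0.64 [0.5832 0.0072 0.018 ] [0.059 0.06  0.   ]
red_dish 0.63 [0.3866 0.1409 0.018 ] [0.035 0.048 0.   ]
red_dish 0.59 [ 0.4057 -0.0658  0.018 ] [0.016 0.032 0.   ]
cream_dish 0.9 [ 0.6391 -0.0634  0.018 ] [0.055 0.045 0.   ]
```

View pics/w8.png

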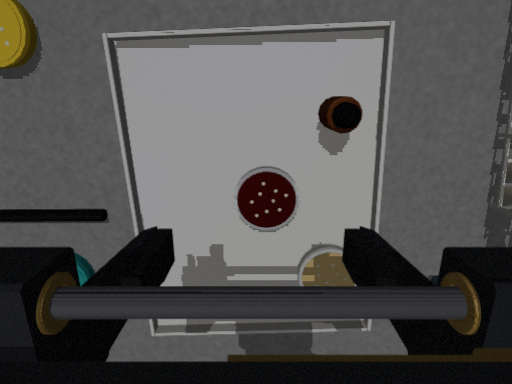

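The red dish (267,199) is measured at (0.583, 0.007), the same as before. Descending.

Call:
send_rows:
  moves: [-0.005, 0.002, 0.015, -0.2, 0.1, 0, -0.01, 0.005, 0.035, -0.3, 0.1, 0, -0.014, 0.007, 0.055, -0.5, 0.2, 0, -0.014, 0.007, 0.07, -0.5, 0.2, 0, -0.014, 0.007, 0.075, -0.5, 0.2, 0]

```text
clock: 23.15
tool_pos: [0.5818, 0.0054, 0.0848]
eef_rot: [0.708, 0.707, -0.001, -0.001]
contact_force: [-1.2, -0.1, 0.8]
opening: 1.001
```

Call:
send_rows:
  moves: [0, 0, 0, 0, 0, 0, 0, 0, 0, 0, 0, 0, 0, 0, 0, 0, 0, 0, 0, 0, 0, 0, 0, 0, 0, 0, 0, 0, 0, 0]

```text
clock: 23.57
tool_pos: [0.5824, 0.0056, 0.0857]
eef_rot: [0.708, 0.707, -0.001, -0.0]
contact_force: [0.1, -0.0, 0.7]
opening: 0.998
```

```bash
python3 plan.py .5832 .007 .031 .015
```

```text
t23.57 pos [0.5824 0.0056 0.0857] d [ 0.0008  0.0014 -0.0547] rot [-0.08  0.02 -0.08] F [ 0.1 -0.   0.7] op 0.998
[0.0004, 0.0002, 0.0137, 0.0, 0.0, 0.0, 0.0007, 0.0004, 0.0274, 0.0, 0.0, 0.0, 0.0011, 0.0007, 0.041, -0.1, 0.0, -0.1, 0.0014, 0.0009, 0.0547, -0.1, 0.0, -0.1, 0.0014, 0.0009, 0.0547, -0.1, 0.0, -0.1]
```

Call:
send_rows:
  moves: [0, 0, 0.012, 0, 0, 0, 0.001, 0, 0.025, 0, 0, 0, 0.001, 0.001, 0.038, 0, 0, 0, 0.001, 0.001, 0.048, 0, 0, 0, 0.001, 0.001, 0.052, 0, 0, 0]

```text
clock: 23.98
tool_pos: [0.5819, 0.0066, 0.0311]
eef_rot: [0.708, 0.707, -0.002, -0.002]
contact_force: [-0.7, -0.4, -0.4]
opening: 0.998
```

Call:
send_rows:
  moves: [0, 0, 0, 0, 0, 0, 0, 0, 0, 0, 0, 0, 0, 0, 0, 0, 0, 0, 0, 0, 0, 0, 0, 0, 0, 0, 0, 0, 0, 0]

```text
clock: 24.4
tool_pos: [0.5823, 0.0066, 0.0317]
eef_rot: [0.708, 0.707, -0.002, -0.001]
contact_force: [0.3, -0.7, -0.4]
opening: 0.999
```

```bash
python3 plan.py .5832 .007 .031 .015;  python3 -c "
from meas import *
s=imaging.snapshot('wrist');save(s,'w9.png')"
```

```text
t24.40 pos [0.5823 0.0066 0.0317] d [ 0.0009  0.0004 -0.0007] rot [-0.23  0.02 -0.08] F [ 0.3 -0.7 -0.4] op 0.999
[0.0004, 0.0009, 0.0007, -0.2, 0.0, -0.1, 0.0004, 0.0009, 0.0007, -0.2, 0.0, -0.1, 0.0004, 0.0009, 0.0007, -0.2, 0.0, -0.1, 0.0004, 0.0009, 0.0007, -0.2, 0.0, -0.1, 0.0004, 0.0009, 0.0007, -0.2, 0.0, -0.1]
```

View pics/w9.png

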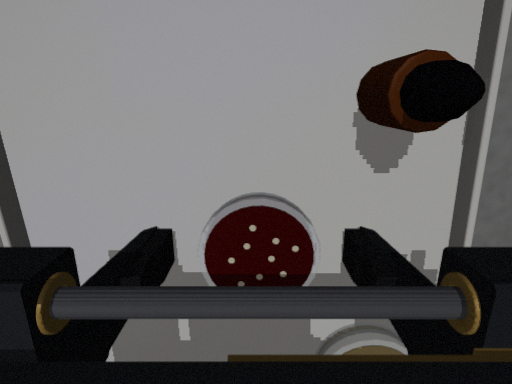

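The dish (259,255) is centred between the fingers. Closing gently.

Call:
send_rows:
  moves: [0, 0.001, 0.001, -0.2, 0, 0, 0, 0.001, 0.001, -0.2, 0, 0, 0, 0.001, 0.001, -0.2, 0, 0, 0, 0.001, 0.001, -0.2, 0, 0, 0, 0.001, 0.001, -0.2, 0, 0]
  claw: 1
  grip_force: 10

```text
clock: 24.87
tool_pos: [0.5833, 0.0066, 0.0307]
eef_rot: [0.708, 0.707, -0.0, -0.0]
contact_force: [0.5, 0.7, 0.2]
opening: 0.676
```

Call:
send_rows:
  moves: [0, 0, -0.005, 0, 0, 0, 0, 0, -0.013, 0, 0, 0, 0, 0, -0.023, 0, 0, 0, 0, 0, -0.03, 0, 0, 0, 0, 0, -0.03, 0, 0, 0]

```text
clock: 25.28
tool_pos: [0.5846, 0.0066, 0.0628]
eef_rot: [0.708, 0.707, 0.001, 0.001]
contact_force: [0.4, -0.0, -0.1]
opening: 0.674
```

```bash
python3 plan.py .5832 .007 .15 .015;  python3 -c "
from meas import *
s=imaging.snapshot('wrist');save(s,'w10.png')
s=imaging.snapshot('side');save(s,'s7.png')"
```

```text
t25.28 pos [0.5846 0.0066 0.0628] d [-0.0014  0.0004  0.0872] rot [ 0.17  0.02 -0.08] F [ 0.4 -0.  -0.1] op 0.674
[0.0001, -0.0002, -0.0145, 0.0, 0.0, 0.0, 0.0001, -0.0004, -0.0291, 0.1, 0.0, 0.0, 0.0002, -0.0006, -0.0436, 0.1, 0.0, 0.0, 0.0002, -0.0008, -0.0581, 0.1, 0.0, -0.1, 0.0003, -0.0009, -0.0726, 0.1, 0.0, -0.1]
[0.0001, -0.0002, -0.0145, 0.0, 0.0, 0.0, 0.0001, -0.0002, -0.0145, 0.0, 0.0, 0.0, 0.0001, -0.0002, -0.0145, 0.0, 0.0, 0.0, 0.0001, -0.0002, -0.0145, 0.0, 0.0, 0.0, 0.0001, -0.0002, -0.0145, 0.0, 0.0, 0.0]
```

View pics/w10.png

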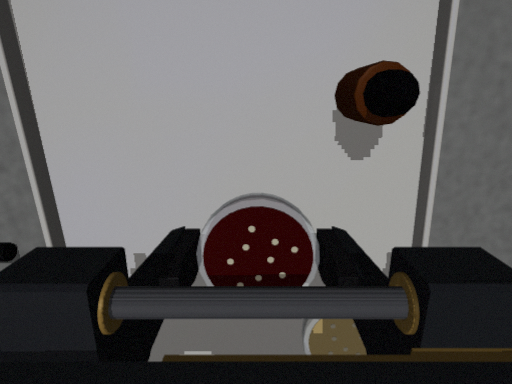

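View pics/s7.png

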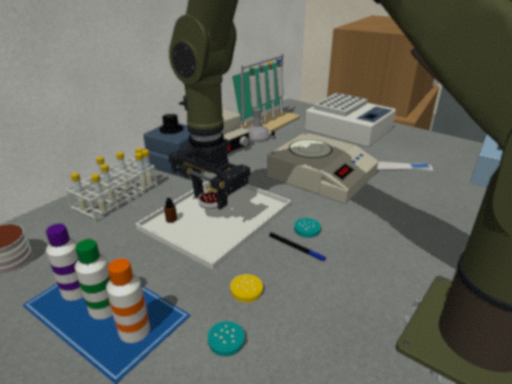

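The dish is held, 59 mm between the pads and level. Lift and carry to the stage.

Call:
send_rows:
  moves: [0, 0, -0.018, 0, 0, 0, 0, 0, -0.038, 0, 0, 0, 0, 0, -0.058, 0, 0, 0, 0, 0, -0.075, 0, 0, 0, -0.01, -0.001, -0.085, 0, 0, 0]

```text
clock: 25.8
tool_pos: [0.5834, -0.0008, 0.1478]
eef_rot: [0.706, 0.708, 0.002, 0.0]
contact_force: [-0.2, 0.9, -0.1]
opening: 0.679
```

Call:
send_rows:
  moves: [-0.028, -0.005, 0, 0, 0, 0, -0.056, -0.01, 0, 0, 0, 0, -0.084, -0.015, 0, 0, 0, 0, -0.112, -0.02, 0, 0, 0, 0, -0.14, -0.025, 0, 0, 0, 0]

```text
clock: 26.22
tool_pos: [0.5576, -0.1431, 0.147]
eef_rot: [0.706, 0.708, 0.001, -0.0]
contact_force: [0.4, 0.2, 0.7]
opening: 0.678
```

Call:
send_rows:
  moves: [-0.028, -0.005, 0, 0, 0, 0, -0.056, -0.01, 0, 0, 0, 0, -0.082, -0.015, 0, 0, 0, 0, -0.104, -0.02, 0, 0, 0, 0, -0.12, -0.023, 0, 0, 0, 0]

```text
clock: 26.63
tool_pos: [0.5326, -0.267, 0.1462]
eef_rot: [0.708, 0.706, -0.0, -0.0]
contact_force: [-0.2, -0.1, -0.7]
opening: 0.676
```

Call:
send_rows:
  moves: [0, 0, 0, 0, 0, 0, 0, 0, 0, 0, 0, 0, 0, 0, 0, 0, 0, 0, 0, 0, 0, 0, 0, 0, 0, 0, 0, 0, 0, 0]

```text
clock: 27.05
tool_pos: [0.5331, -0.2651, 0.146]
eef_rot: [0.707, 0.707, 0.0, -0.001]
contact_force: [0.1, 0.3, 0.3]
opening: 0.681
```

```bash
python3 plan.py .525 -.324 .15 .03;  python3 -c "
from meas import *
print(r.get_state()['q'].round(2))
s=imaging.snapshot('wrist');save(s,'w11.png')
for d in imaging.pinpoint('counter_stage',s): print(d['score'],np.array(d['point'])*[512,384],at_z(s,np.array(d['point'])*[512,384],.072))
"
```

```text
t27.05 pos [ 0.5331 -0.2651  0.146 ] d [-0.0081 -0.0589  0.004 ] rot [-0.04 -0.07  0.04] F [0.1 0.3 0.3] op 0.681
[-0.0294, -0.0041, -0.002, 0.0, 0.0, 0.0, -0.0589, -0.0082, -0.004, 0.0, -0.1, 0.0, -0.0589, -0.0082, -0.004, 0.0, -0.1, 0.0, -0.0589, -0.0082, -0.004, 0.0, -0.1, 0.0, -0.0589, -0.0082, -0.004, 0.0, -0.1, 0.0]
[ 0.39  0.81 -0.    1.76  0.    0.58  0.38]
```

View pics/w11.png

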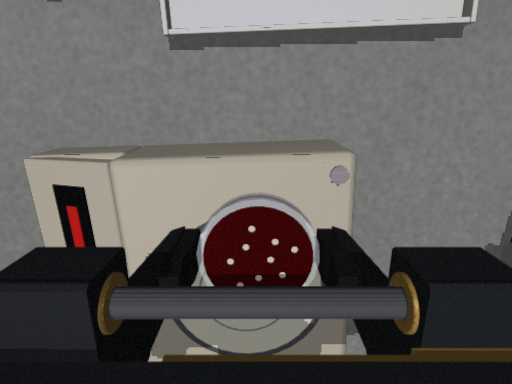

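```bash
python3 -c "
from meas import *
from scipy.optimize import least_squares
s=imaging.snapshot('wrist')
for (a,b) in [((176,322),(320,319))]: pass
g=s['image'][310:357,150:350].mean(2)
cv2.imwrite('pics/arc.png',cv2.resize(s['image'][300:360,140:360][...,::-1],None,fx=3.5,fy=3.5))
s2=imaging.snapshot('side')
for d in imaging.pinpoint('counter_stage',s2): print(d['score'],np.array(d['point'])*[512,384],at_z(s2,np.array(d['point'])*[512,384],.072))
s2=imaging.snapshot('top')
for d in imaging.pinpoint('counter_stage',s2): print(d['score'],np.array(d['point'])*[512,384],at_z(s2,np.array(d['point'])*[512,384],.072))
"
```

```text
0.94 [310.3744 145.6128] [[ 0.53051923 -0.33682709  0.072     ]]
0.95 [407.1936 177.6   ] [[ 0.52291154 -0.32938411  0.072     ]]
0.73 [289.4848 132.288 ] [[ 0.62644779 -0.06174816  0.072     ]]
```

View pics/arc.png

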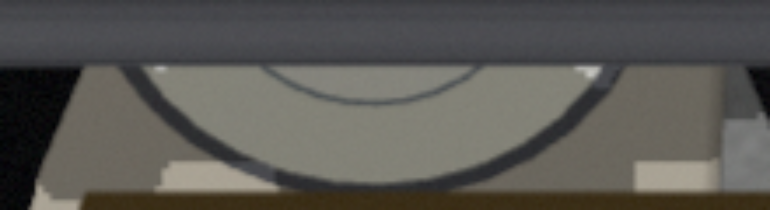

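```bash
python3 -c "
from meas import *
from scipy.optimize import least_squares
s=imaging.snapshot('wrist')
ring=np.array([(262,66),(290,85),(330,99),(375,104),(420,99),(455,84),(480,66)])/3.5+[140,300]
out=np.array([(140,68),(180,112),(240,155),(300,177),(375,184),(450,177),(510,155),(570,112),(598,85)])/3.5+[140,300]
for X,rad in ((ring,.034),(out,.055)):
    X=at_z(s,X,.072)[:,:2]
    for f in (least_squares(lambda p:np.hypot(*(X-p).T)-rad,[.52,-.32]),least_squares(lambda p:np.hypot(*(X-p[:2]).T)-p[2],[.52,-.32,rad])): print(f.x.round(4),np.sqrt(np.mean(f.fun**2)).round(4))
"
```

```text
[ 0.5246 -0.3293] 0.0002
[ 0.5246 -0.3307  0.0328] 0.0001
[ 0.5252 -0.3307] 0.0005
[ 0.5253 -0.3288  0.0565] 0.0002
```

Ring and rim fits from the wrist agree: stage centre at (0.525, -0.329). The top view gives (0.523, -0.329). Moving over it.

Call:
send_rows:
  moves: [-0.012, -0.002, 0, 0, 0, 0, -0.028, -0.004, 0, 0, 0, 0, -0.045, -0.006, 0, 0, 0, 0, -0.058, -0.007, 0, 0, 0, 0, -0.064, -0.008, 0, 0, 0, 0]

```text
clock: 27.87
tool_pos: [0.5235, -0.3346, 0.1463]
eef_rot: [0.709, 0.705, -0.001, 0.001]
contact_force: [-0.6, -0.0, 0.7]
opening: 0.677
```

Call:
send_rows:
  moves: [0, 0, 0.005, 0, 0, 0, 0, 0, 0.012, 0, 0, 0, 0, 0, 0.02, 0, 0, 0, 0, 0, 0.025, 0, 0, 0, 0, 0, 0.025, 0, 0, 0]

```text
clock: 28.28
tool_pos: [0.523, -0.3328, 0.1194]
eef_rot: [0.708, 0.706, -0.001, -0.001]
contact_force: [0.4, 0.5, -0.0]
opening: 0.677
```

```bash
python3 plan.py .525 -.3293 .1005 .02
```

```text
t28.28 pos [ 0.523  -0.3328  0.1194] d [ 0.002   0.0035 -0.0189] rot [-0.19 -0.01 -0.2 ] F [ 0.4  0.5 -0. ] op 0.677
[0.0035, 0.0021, 0.0189, -0.2, 0.0, -0.2, 0.0035, 0.0021, 0.0189, -0.2, 0.0, -0.2, 0.0035, 0.0021, 0.0189, -0.2, 0.0, -0.2, 0.0035, 0.0021, 0.0189, -0.2, 0.0, -0.2, 0.0035, 0.0021, 0.0189, -0.2, 0.0, -0.2]
```

Call:
send_rows:
  moves: [0.002, 0.001, 0.004, -0.1, 0, 0, 0.003, 0.002, 0.009, -0.2, 0, 0, 0.003, 0.002, 0.014, -0.2, 0, 0, 0.003, 0.002, 0.017, -0.2, 0, 0, 0.003, 0.002, 0.018, -0.2, 0, 0]

```text
clock: 28.7
tool_pos: [0.5246, -0.3296, 0.1008]
eef_rot: [0.708, 0.706, -0.0, -0.0]
contact_force: [-0.7, -0.4, -0.4]
opening: 0.671
```

Call:
send_rows:
  moves: [0, 0, 0, 0, 0, 0, 0, 0, 0, 0, 0, 0, 0, 0, 0, 0, 0, 0, 0, 0, 0, 0, 0, 0, 0, 0, 0, 0, 0, 0]

```text
clock: 29.12
tool_pos: [0.5247, -0.3297, 0.101]
eef_rot: [0.708, 0.706, 0.0, -0.0]
contact_force: [-0.1, -0.1, -0.0]
opening: 0.678
```

```bash
python3 plan.py .525 -.3293 .1000 .02;  python3 -c "
from meas import *
s=imaging.snapshot('wrist');save(s,'w12.png')"
```

```text
t29.12 pos [ 0.5247 -0.3297  0.101 ] d [ 0.0003  0.0004 -0.001 ] rot [-0.01 -0.02 -0.2 ] F [-0.1 -0.1 -0. ] op 0.678
[0.0004, 0.0003, 0.001, 0.0, 0.0, -0.2, 0.0004, 0.0003, 0.001, 0.0, 0.0, -0.2, 0.0004, 0.0003, 0.001, 0.0, 0.0, -0.2, 0.0004, 0.0003, 0.001, 0.0, 0.0, -0.2, 0.0004, 0.0003, 0.001, 0.0, 0.0, -0.2]
```

View pics/w12.png

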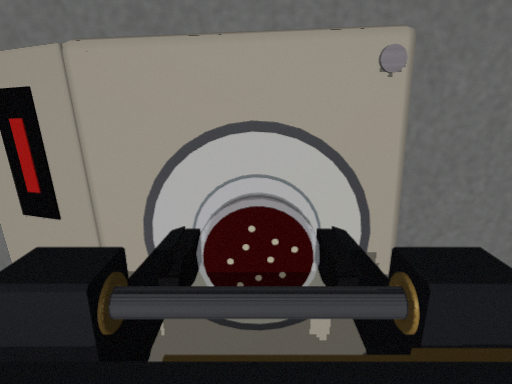

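The dish is centred in the ring (columns 259 and 257). Lowering the last 1 mm and releasing.

Call:
send_rows:
  moves: [0, 0, 0.0007, 0, 0, 0, 0, 0, 0.0013, 0, 0, 0, 0, 0, 0.0013, 0, 0, 0, 0, 0, 0.0013, 0, 0, 0, 0, 0, 0.0013, 0, 0, 0]

```text
clock: 29.58
tool_pos: [0.5248, -0.3297, 0.0997]
eef_rot: [0.708, 0.706, 0.0, -0.0]
contact_force: [-0.5, -0.5, 1.3]
opening: 0.677
```

Call:
send_rows:
  moves: [0, 0, 0, 0, 0, 0, 0, 0, 0, 0, 0, 0, 0, 0, 0, 0, 0, 0, 0, 0, 0, 0, 0, 0, 0, 0, 0, 0, 0, 0]
  claw: -1

```text
clock: 30.0
tool_pos: [0.5248, -0.3297, 0.0997]
eef_rot: [0.708, 0.706, 0.0, -0.0]
contact_force: [0.0, 0.5, 1.4]
opening: 0.997
```

Call:
send_rows:
  moves: [0, 0, -0.01, 0, 0, 0, 0, 0, -0.025, 0, 0, 0, 0, 0, -0.05, 0, 0, 0, 0, 0, -0.075, 0, 0, 0, 0, 0, -0.1, 0, 0, 0]

```text
clock: 30.42
tool_pos: [0.5246, -0.3297, 0.2014]
eef_rot: [0.708, 0.706, -0.0, -0.0]
contact_force: [-0.0, 0.4, 0.9]
opening: 0.999
```

```bash
python3 plan.py .5281 .342 .21 .038;  python3 -c "
from meas import *
s=imaging.snapshot('wrist');save(s,'w13.png')
for d in imaging.silhouettes('red_dish',s)[:2]:
        m=d['pixels']; vv,uu=np.nonzero(m); X=at_z(s,np.c_[uu,vv],.087); print(d['score'],X.mean(0).round(4),np.ptp(X,axis=0).round(3))
s=imaging.snapshot('side');save(s,'s8.png')"
```

```text
t30.42 pos [ 0.5246 -0.3297  0.2014] d [0.0035 0.6717 0.0086] rot [-0.02 -0.02 -0.2 ] F [-0.   0.4  0.9] op 0.999
[0.0373, 0.0001, -0.0005, 0.0, 0.0, 0.0, 0.0746, 0.0001, -0.0009, 0.0, 0.0, 0.0, 0.1119, 0.0002, -0.0014, 0.0, 0.0, 0.0, 0.1493, 0.0003, -0.0019, 0.0, 0.0, 0.0, 0.1866, 0.0003, -0.0023, 0.0, 0.0, -0.1]
[0.0373, 0.0001, -0.0005, 0.0, 0.0, 0.0, 0.0746, 0.0002, -0.0009, 0.0, 0.0, 0.0, 0.1119, 0.0003, -0.0014, 0.0, 0.0, 0.0, 0.1493, 0.0004, -0.0019, 0.0, 0.0, 0.0, 0.1866, 0.0005, -0.0024, 0.0, 0.0, -0.1]
[0.0373, 0.0001, -0.0005, 0.0, 0.0, 0.0, 0.0746, 0.0003, -0.001, 0.0, 0.0, 0.0, 0.1119, 0.0004, -0.0014, 0.0, 0.0, 0.0, 0.1493, 0.0005, -0.0019, 0.0, 0.0, 0.0, 0.1866, 0.0007, -0.0024, 0.0, 0.0, -0.1]
[0.0373, 0.0002, -0.0005, 0.0, 0.0, 0.0, 0.0746, 0.0003, -0.001, 0.0, 0.0, 0.0, 0.1119, 0.0005, -0.0014, 0.0, 0.0, 0.0, 0.1119, 0.0005, -0.0014, 0.0, 0.0, 0.0, 0.1119, 0.0005, -0.0014, 0.0, 0.0, 0.0]
0.56 [ 0.5254 -0.329   0.087 ] [0.06 0.06 0.  ]
```

View pics/w13.png

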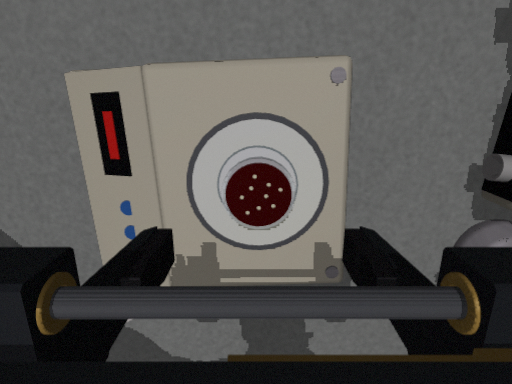

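View pics/s8.png

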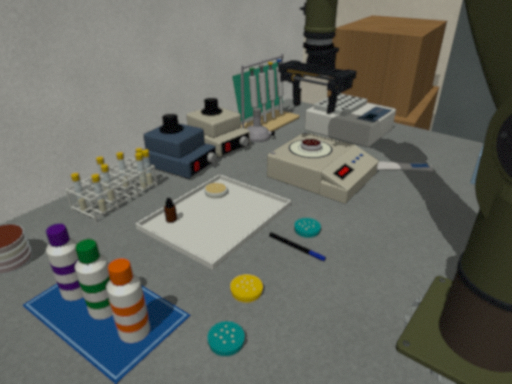

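The dish lies on the stage at (0.5254, -0.329), within 1 mm of the measured centre. Now I return the bottles, green first.

Call:
send_rows:
  moves: [0.03, 0, -0.002, 0, 0, 0, 0.065, 0, -0.004, 0, 0, 0, 0.103, 0, -0.006, 0, 0, 0, 0.141, 0, -0.008, 0, 0, 0, 0.179, 0, -0.01, 0, 0, 0]
  claw: -0.3
  grip_force: 20

```text
clock: 30.98
tool_pos: [0.5255, -0.1497, 0.2112]
eef_rot: [0.709, 0.706, 0.0, 0.001]
contact_force: [0.5, 0.7, -0.7]
opening: 0.664
```

Call:
send_rows:
  moves: [0.037, 0, 0, 0, 0, 0, 0.075, 0, 0, 0, 0, 0, 0.112, 0, 0, 0, 0, 0, 0.149, 0, 0, 0, 0, 0, 0.187, 0, 0, 0, 0, 0]

```text
clock: 31.4
tool_pos: [0.5252, 0.0388, 0.2101]
eef_rot: [0.709, 0.706, -0.001, 0.001]
contact_force: [0.7, -0.1, 0.4]
opening: 0.653
```

Call:
send_rows:
  moves: [0.037, 0, 0, 0, 0, 0, 0.075, 0.001, 0, 0, 0, 0, 0.112, 0.001, 0, 0, 0, 0, 0.149, 0.002, 0, 0, 0, 0, 0.187, 0.002, 0, 0, 0, 0]

```text
clock: 31.82
tool_pos: [0.5271, 0.2271, 0.2087]
eef_rot: [0.709, 0.706, -0.002, 0.001]
contact_force: [1.1, -0.7, -0.5]
opening: 0.651
```

Call:
send_rows:
  moves: [0.035, 0, 0, 0, 0, 0, 0.065, 0.001, 0, 0, 0, 0, 0.088, 0.001, 0, 0, 0, 0, 0.1, 0.002, 0, 0, 0, 0, 0.105, 0.002, 0, 0, 0, 0]

```text
clock: 32.23
tool_pos: [0.5286, 0.3342, 0.2073]
eef_rot: [0.708, 0.707, -0.002, 0.0]
contact_force: [-0.1, -0.3, 0.2]
opening: 0.653
```

Call:
send_rows:
  moves: [0, 0, 0, 0, 0, 0, 0, 0, 0, 0, 0, 0, 0, 0, 0, 0, 0, 0, 0, 0, 0, 0, 0, 0, 0, 0, 0, 0, 0, 0]

```text
clock: 32.65
tool_pos: [0.529, 0.3327, 0.2075]
eef_rot: [0.708, 0.706, -0.003, 0.0]
contact_force: [-0.4, -0.0, -0.1]
opening: 0.65
```

```bash
python3 plan.py .5281 .3422 .1442 .03; python3 -c "
from meas import *
s=imaging.snapshot('wrist');save(s,'w14.png')
for k,v in caps(s).items(): print(k,*v)"
```

```text
t32.65 pos [0.529  0.3327 0.2075] d [-0.0009  0.0095 -0.0633] rot [-0.18  0.23 -0.2 ] F [-0.4 -0.  -0.1] op 0.65
[0.0033, -0.0003, 0.0211, -0.1, 0.1, -0.1, 0.0065, -0.0005, 0.0422, -0.1, 0.2, -0.1, 0.0098, -0.0008, 0.0633, -0.2, 0.2, -0.2, 0.0098, -0.0008, 0.0633, -0.2, 0.2, -0.2, 0.0098, -0.0008, 0.0633, -0.2, 0.2, -0.2]
purple [0.6044 0.3473] 0.0185 [0.6047 0.3478] 0.1463 2233
orange [0.4499 0.3362] 0.0188 [0.4497 0.3365] 0.1462 2154
green [0.529  0.3401] 0.0175 [0.5288 0.3403] 0.1464 1997
```

View pics/w14.png

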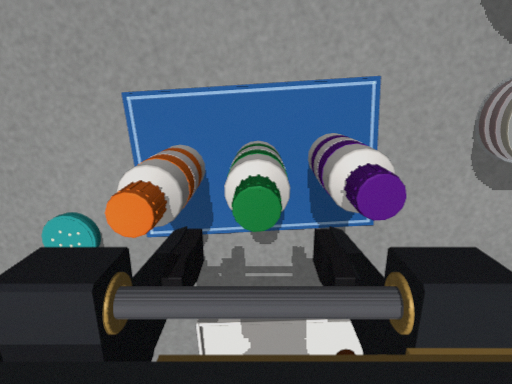

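The three caps show at (136,210), (257,203) and (375,192), with green between the fingers. Descending to the same TCP at which I released it.

Call:
send_rows:
  moves: [0.004, 0, 0.012, -0.1, 0.1, -0.1, 0.008, -0.001, 0.028, -0.1, 0.2, -0.1, 0.0095, -0.001, 0.045, -0.2, 0.2, -0.2, 0.0095, -0.001, 0.058, -0.2, 0.2, -0.2, 0.0095, -0.001, 0.063, -0.2, 0.2, -0.2]

```text
clock: 33.12
tool_pos: [0.5264, 0.3418, 0.1417]
eef_rot: [0.707, 0.707, -0.002, -0.0]
contact_force: [-0.8, 0.4, -0.0]
opening: 0.649
```

Call:
send_rows:
  moves: [0, 0, 0, 0, 0, 0, 0, 0, 0, 0, 0, 0, 0, 0, 0, 0, 0, 0, 0, 0, 0, 0, 0, 0, 0, 0, 0, 0, 0, 0]

```text
clock: 33.53
tool_pos: [0.5268, 0.342, 0.1425]
eef_rot: [0.707, 0.707, -0.001, -0.0]
contact_force: [-0.4, 0.0, -0.0]
opening: 0.65
```

```bash
python3 plan.py .5281 .3422 .1442 .03
```

```text
t33.53 pos [0.5268 0.342  0.1425] d [0.0013 0.0002 0.0017] rot [-0.1   0.08  0.04] F [-0.4  0.  -0. ] op 0.65
[0.0002, 0.0013, -0.0017, -0.1, 0.1, 0.0, 0.0002, 0.0013, -0.0017, -0.1, 0.1, 0.0, 0.0002, 0.0013, -0.0017, -0.1, 0.1, 0.0, 0.0002, 0.0013, -0.0017, -0.1, 0.1, 0.0, 0.0002, 0.0013, -0.0017, -0.1, 0.1, 0.0]
```

Call:
send_rows:
  moves: [0, 0.001, -0.0015, 0, 0, 0, 0, 0.0013, -0.0017, 0, 0, 0, 0, 0.0013, -0.0017, 0, 0, 0, 0, 0.0013, -0.0017, 0, 0, 0, 0, 0.0013, -0.0017, 0, 0, 0]

```text
clock: 33.95
tool_pos: [0.5281, 0.342, 0.1443]
eef_rot: [0.707, 0.707, -0.001, -0.0]
contact_force: [-0.3, 0.6, 0.2]
opening: 0.652
```

Call:
send_rows:
  moves: [0, 0, 0, 0, 0, 0, 0, 0, 0, 0, 0, 0, 0, 0, 0, 0, 0, 0, 0, 0, 0, 0, 0, 0, 0, 0, 0, 0, 0, 0]
  claw: 1

```text
clock: 34.37
tool_pos: [0.528, 0.342, 0.1442]
eef_rot: [0.707, 0.707, -0.001, -0.0]
contact_force: [-0.0, 0.6, -0.5]
opening: 0.355
```

Call:
send_rows:
  moves: [0, 0, -0.012, 0, 0, 0, 0, 0, -0.028, 0, 0, 0, 0, 0, -0.044, 0, 0, 0, -0.008, 0, -0.05, 0, 0, 0, -0.02, 0.001, -0.05, 0, 0, 0]

```text
clock: 34.78
tool_pos: [0.5296, 0.3234, 0.1961]
eef_rot: [0.706, 0.708, 0.001, -0.0]
contact_force: [-0.5, 0.8, -1.6]
opening: 0.358
```

```bash
python3 plan.py .551 -.0537 .195 .028
```

```text
t34.78 pos [0.5296 0.3234 0.1961] d [ 0.0214 -0.3771 -0.0011] rot [ 0.05 -0.09  0.17] F [-0.5  0.8 -1.6] op 0.358
[-0.0269, 0.0014, 0.0, 0.0, 0.0, 0.0, -0.0539, 0.0029, 0.0001, 0.0, 0.0, 0.0, -0.0808, 0.0043, 0.0001, 0.0, 0.0, 0.0, -0.1078, 0.0058, 0.0002, 0.0, 0.0, 0.0, -0.1347, 0.0072, 0.0002, 0.0, 0.0, 0.1]
[-0.0269, 0.0015, 0.0001, 0.0, 0.0, 0.0, -0.0539, 0.003, 0.0001, 0.0, 0.0, 0.0, -0.0808, 0.0044, 0.0002, 0.0, 0.0, 0.0, -0.1078, 0.0059, 0.0002, 0.0, 0.0, 0.0, -0.1347, 0.0074, 0.0003, 0.0, 0.0, 0.1]
[-0.0269, 0.0015, 0.0001, 0.0, 0.0, 0.0, -0.0539, 0.003, 0.0001, 0.0, 0.0, 0.0, -0.0808, 0.0045, 0.0002, 0.0, 0.0, 0.0, -0.1078, 0.006, 0.0003, 0.0, 0.0, 0.0, -0.1078, 0.006, 0.0003, 0.0, 0.0, 0.0]
```

Call:
send_rows:
  moves: [-0.027, 0.001, 0, 0, 0, 0, -0.054, 0.003, 0, 0, 0, 0, -0.081, 0.004, 0, 0, 0, 0, -0.108, 0.006, 0, 0, 0, 0, -0.135, 0.007, 0, 0, 0, 0]

```text
clock: 35.2
tool_pos: [0.5363, 0.1852, 0.1953]
eef_rot: [0.706, 0.708, -0.0, -0.0]
contact_force: [0.2, -0.1, -1.9]
opening: 0.355
```

Call:
send_rows:
  moves: [-0.027, 0.001, 0, 0, 0, 0, -0.054, 0.003, 0, 0, 0, 0, -0.081, 0.004, 0, 0, 0, 0, -0.108, 0.006, 0, 0, 0, 0, -0.135, 0.007, 0, 0, 0, 0]

```text
clock: 35.62
tool_pos: [0.5424, 0.0472, 0.1947]
eef_rot: [0.707, 0.707, -0.001, -0.0]
contact_force: [0.8, -0.4, -2.1]
opening: 0.357
```

Call:
send_rows:
  moves: [-0.026, 0.001, 0, 0, 0, 0, -0.05, 0.003, 0, 0, 0, 0, -0.072, 0.004, 0, 0, 0, 0, -0.09, 0.006, 0, 0, 0, 0, -0.1, 0.006, 0, 0, 0, 0]

```text
clock: 36.03
tool_pos: [0.5472, -0.0574, 0.1944]
eef_rot: [0.709, 0.706, -0.003, -0.0]
contact_force: [0.3, 0.4, -0.8]
opening: 0.353
```

Call:
send_rows:
  moves: [0, 0, 0.006, 0, 0, 0, 0, 0, 0.014, 0, 0, 0, 0, 0, 0.022, 0, 0, 0, 0, 0, 0.028, 0, 0, 0, 0, 0, 0.03, 0, 0, 0]

```text
clock: 36.45
tool_pos: [0.5462, -0.0558, 0.1627]
eef_rot: [0.708, 0.706, -0.003, -0.001]
contact_force: [0.6, 0.2, -1.2]
opening: 0.358
```

```bash
python3 plan.py .551 -.0537 .1441 .028
```

```text
t36.45 pos [ 0.5462 -0.0558  0.1627] d [ 0.0048  0.0021 -0.0186] rot [-0.38  0.15 -0.11] F [ 0.6  0.2 -1.2] op 0.358
[0.0021, 0.0049, 0.0186, -0.4, 0.1, -0.1, 0.0021, 0.0049, 0.0186, -0.4, 0.1, -0.1, 0.0021, 0.0049, 0.0186, -0.4, 0.1, -0.1, 0.0021, 0.0049, 0.0186, -0.4, 0.1, -0.1, 0.0021, 0.0049, 0.0186, -0.4, 0.1, -0.1]
```

Call:
send_rows:
  moves: [0.001, 0.002, 0.004, -0.2, 0, 0, 0.002, 0.004, 0.009, -0.3, 0.1, -0.1, 0.002, 0.005, 0.013, -0.4, 0.1, -0.1, 0.002, 0.005, 0.016, -0.4, 0.1, -0.1, 0.002, 0.005, 0.017, -0.4, 0.1, -0.1]

```text
clock: 36.87
tool_pos: [0.551, -0.0538, 0.1451]
eef_rot: [0.707, 0.707, -0.0, 0.0]
contact_force: [-0.4, 0.3, -1.7]
opening: 0.355
```

```bash
python3 plan.py .551 -.0537 .1439 .028
```

```text
t36.87 pos [ 0.551  -0.0538  0.1451] d [ 0.      0.0001 -0.0012] rot [-0.02  0.05  0.01] F [-0.4  0.3 -1.7] op 0.355
[0.0001, 0.0, 0.0012, 0.0, 0.0, 0.0, 0.0001, 0.0, 0.0012, 0.0, 0.0, 0.0, 0.0001, 0.0, 0.0012, 0.0, 0.0, 0.0, 0.0001, 0.0, 0.0012, 0.0, 0.0, 0.0, 0.0001, 0.0, 0.0012, 0.0, 0.0, 0.0]
```

Call:
send_rows:
  moves: [0, 0, 0.0006, 0, 0, 0, 0, 0, 0.0012, 0, 0, 0, 0, 0, 0.0012, 0, 0, 0, 0, 0, 0.0012, 0, 0, 0, 0, 0, 0.0012, 0, 0, 0]

```text
clock: 37.28
tool_pos: [0.551, -0.0538, 0.1442]
eef_rot: [0.707, 0.707, -0.0, 0.0]
contact_force: [-0.1, -0.1, 1.1]
opening: 0.359
```

Call:
send_rows:
  moves: [0, 0, 0, 0, 0, 0, 0, 0, 0, 0, 0, 0, 0, 0, 0, 0, 0, 0, 0, 0, 0, 0, 0, 0, 0, 0, 0, 0, 0, 0]
  claw: -0.3

```text
clock: 37.7
tool_pos: [0.5511, -0.0538, 0.1442]
eef_rot: [0.707, 0.707, -0.0, 0.0]
contact_force: [0.2, 0.3, -0.0]
opening: 0.647
```

Call:
send_rows:
  moves: [0, 0, -0.015, 0, 0, 0, 0, 0, -0.035, 0, 0, 0, 0, 0, -0.055, 0, 0, 0, 0, 0, -0.06, 0, 0, 0, 0, 0, -0.06, 0, 0, 0]

```text
clock: 38.12
tool_pos: [0.552, -0.0539, 0.2055]
eef_rot: [0.707, 0.707, 0.001, 0.002]
contact_force: [0.8, -0.8, 0.3]
opening: 0.653
```

```bash
python3 plan.py .4478 .3383 .205 .035; python3 -c "
from meas import *
s=imaging.snapshot('wrist');save(s,'w15.png')
for k,v in caps(s).items(): print(k,*v)"
```

```text
t38.12 pos [ 0.552  -0.0539  0.2055] d [-0.1042  0.3922 -0.0005] rot [ 0.2   0.06 -0.01] F [ 0.8 -0.8  0.3] op 0.653
[0.0327, -0.0087, 0.0, 0.0, 0.0, 0.0, 0.0654, -0.0174, 0.0, 0.0, 0.0, 0.0, 0.098, -0.0261, -0.0001, 0.1, 0.0, 0.0, 0.1307, -0.0348, -0.0001, 0.1, 0.0, 0.0, 0.1634, -0.0435, -0.0001, 0.1, 0.0, 0.0]
[0.0327, -0.0087, 0.0, 0.0, 0.0, 0.0, 0.0654, -0.0174, 0.0, 0.0, 0.0, 0.0, 0.098, -0.0261, 0.0, 0.1, 0.0, 0.0, 0.1307, -0.0348, 0.0, 0.1, 0.0, 0.0, 0.1634, -0.0435, 0.0, 0.1, 0.0, 0.0]
[0.0327, -0.0087, 0.0, 0.0, 0.0, 0.0, 0.0654, -0.0174, 0.0001, 0.0, 0.0, 0.0, 0.0654, -0.0174, 0.0001, 0.0, 0.0, 0.0, 0.0654, -0.0174, 0.0001, 0.0, 0.0, 0.0, 0.0654, -0.0174, 0.0001, 0.0, 0.0, 0.0]
green [ 0.5519 -0.0553] 0.0177 [ 0.5519 -0.0551] 0.1463 1984
```

View pics/w15.png

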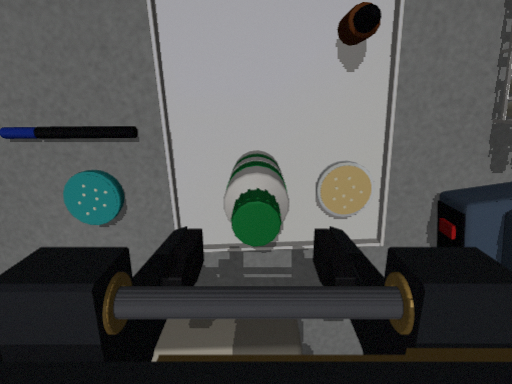

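Green stands upright at (0.552, -0.055); it started at (0.551, -0.0545). Now orange.

Call:
send_rows:
  moves: [0.03, -0.008, 0, 0, 0, 0, 0.063, -0.017, 0, 0, 0, 0, 0.097, -0.026, 0, 0, 0, 0, 0.13, -0.035, 0, 0, 0, 0, 0.163, -0.0435, 0, 0, 0, 0]

```text
clock: 38.58
tool_pos: [0.5063, 0.1105, 0.2028]
eef_rot: [0.707, 0.707, -0.001, 0.0]
contact_force: [0.6, 0.2, 0.4]
opening: 0.653
```

Call:
send_rows:
  moves: [0.033, -0.009, 0, 0, 0, 0, 0.065, -0.017, 0, 0, 0, 0, 0.098, -0.026, 0, 0, 0, 0, 0.131, -0.035, 0, 0, 0, 0, 0.163, -0.0435, 0, 0, 0, 0]

```text
clock: 39.0
tool_pos: [0.4613, 0.2748, 0.2012]
eef_rot: [0.707, 0.707, -0.002, -0.0]
contact_force: [0.6, 0.1, -0.6]
opening: 0.647
```

Call:
send_rows:
  moves: [0.026, -0.007, 0, 0, 0, 0, 0.045, -0.012, 0, 0, 0, 0, 0.055, -0.016, 0, 0, 0, 0, 0.06, -0.017, 0, 0, 0, 0, 0.06, -0.017, 0, 0, 0, 0]

```text
clock: 39.42
tool_pos: [0.4438, 0.3349, 0.2002]
eef_rot: [0.707, 0.708, -0.003, -0.0]
contact_force: [0.5, -0.2, 1.0]
opening: 0.648
```

Call:
send_rows:
  moves: [0, 0, 0, 0, 0, 0, 0, 0, 0, 0, 0, 0, 0, 0, 0, 0, 0, 0, 0, 0, 0, 0, 0, 0, 0, 0, 0, 0, 0, 0]

```text
clock: 39.83
tool_pos: [0.4442, 0.3342, 0.2003]
eef_rot: [0.707, 0.707, -0.003, -0.0]
contact_force: [0.3, -1.7, 0.7]
opening: 0.649
```

```bash
python3 plan.py .4478 .3383 .1442 .035; python3 -c "
from meas import *
s=imaging.snapshot('wrist');save(s,'w16.png')
for k,v in caps(s).items(): print(k,*v)"
```

```text
t39.83 pos [0.4442 0.3342 0.2003] d [ 0.0036  0.0041 -0.0561] rot [-0.24  0.24 -0.  ] F [ 0.3 -1.7  0.7] op 0.649
[0.0022, 0.0019, 0.028, -0.1, 0.1, 0.0, 0.0044, 0.0038, 0.0561, -0.2, 0.2, 0.0, 0.0044, 0.0038, 0.0561, -0.2, 0.2, 0.0, 0.0044, 0.0038, 0.0561, -0.2, 0.2, 0.0, 0.0044, 0.0038, 0.0561, -0.2, 0.2, 0.0]
purple [0.5946 0.3485] 0.0178 [0.5898 0.349 ] 0.1417 1197
orange [0.4481 0.3365] 0.0179 [0.4476 0.3366] 0.1463 2128
```

Call:
send_rows:
  moves: [0.002, 0.002, 0.012, -0.1, 0.1, 0, 0.004, 0.004, 0.026, -0.2, 0.2, 0, 0.004, 0.004, 0.042, -0.2, 0.2, 0, 0.004, 0.004, 0.052, -0.2, 0.2, 0, 0.004, 0.004, 0.055, -0.2, 0.2, 0]

```text
clock: 40.3
tool_pos: [0.4471, 0.3375, 0.1438]
eef_rot: [0.707, 0.707, -0.002, -0.0]
contact_force: [0.3, -0.4, 0.5]
opening: 0.649
```

Call:
send_rows:
  moves: [0, 0, 0, 0, 0, 0, 0, 0, 0, 0, 0, 0, 0, 0, 0, 0, 0, 0, 0, 0, 0, 0, 0, 0, 0, 0, 0, 0, 0, 0]

```text
clock: 40.72
tool_pos: [0.4474, 0.3377, 0.1444]
eef_rot: [0.707, 0.707, -0.001, -0.0]
contact_force: [-0.7, 0.1, 0.0]
opening: 0.645
```

```bash
python3 plan.py .4478 .3383 .1438 .035
```

```text
t40.72 pos [0.4474 0.3377 0.1444] d [ 0.0004  0.0006 -0.0006] rot [-0.12  0.09  0.01] F [-0.7  0.1  0. ] op 0.645
[0.0006, 0.0004, 0.0006, -0.1, 0.1, 0.0, 0.0006, 0.0004, 0.0006, -0.1, 0.1, 0.0, 0.0006, 0.0004, 0.0006, -0.1, 0.1, 0.0, 0.0006, 0.0004, 0.0006, -0.1, 0.1, 0.0, 0.0006, 0.0004, 0.0006, -0.1, 0.1, 0.0]
```

Call:
send_rows:
  moves: [0.0005, 0.0005, 0.0006, 0, 0, 0, 0.0005, 0.0005, 0.0006, 0, 0, 0, 0.0005, 0.0005, 0.0006, 0, 0, 0, 0.0005, 0.0005, 0.0006, 0, 0, 0, 0.0005, 0.0005, 0.0006, 0, 0, 0]
  claw: 1

```text
clock: 41.13
tool_pos: [0.4478, 0.3382, 0.1438]
eef_rot: [0.707, 0.707, -0.001, -0.0]
contact_force: [0.0, 0.4, 0.5]
opening: 0.357
```

Call:
send_rows:
  moves: [0, 0, -0.012, 0, 0, 0, 0, 0, -0.028, 0, 0, 0, 0, 0, -0.044, 0, 0, 0, -0.008, 0.002, -0.05, 0, 0, 0, -0.02, 0.005, -0.05, 0, 0, 0]

```text
clock: 41.55
tool_pos: [0.4532, 0.3194, 0.1948]
eef_rot: [0.706, 0.708, 0.0, -0.0]
contact_force: [0.8, -0.5, -2.0]
opening: 0.358
```

```bash
python3 plan.py .522 .0139 .195 .028
```

```text
t41.55 pos [0.4532 0.3194 0.1948] d [ 6.880e-02 -3.055e-01  2.000e-04] rot [-0.02 -0.05  0.16] F [ 0.8 -0.5 -2. ] op 0.358
[-0.0255, 0.0057, 0.0, 0.0, 0.0, 0.0, -0.0509, 0.0113, -0.0001, 0.0, 0.0, 0.0, -0.0764, 0.017, -0.0001, 0.0, 0.0, 0.0, -0.1019, 0.0226, -0.0001, 0.0, 0.0, 0.1, -0.1274, 0.0283, -0.0002, 0.0, 0.0, 0.1]
[-0.0255, 0.0057, 0.0, 0.0, 0.0, 0.0, -0.0509, 0.0114, -0.0001, 0.0, 0.0, 0.0, -0.0764, 0.0171, -0.0001, 0.0, 0.0, 0.0, -0.1019, 0.0228, -0.0001, 0.0, 0.0, 0.1, -0.1273, 0.0285, -0.0001, 0.0, 0.0, 0.1]
[-0.0255, 0.0057, 0.0, 0.0, 0.0, 0.0, -0.0509, 0.0114, 0.0, 0.0, 0.0, 0.0, -0.0509, 0.0114, 0.0, 0.0, 0.0, 0.0, -0.0509, 0.0114, 0.0, 0.0, 0.0, 0.0, -0.0509, 0.0114, 0.0, 0.0, 0.0, 0.0]
```

Call:
send_rows:
  moves: [-0.026, 0.006, 0, 0, 0, 0, -0.052, 0.012, 0, 0, 0, 0, -0.078, 0.017, 0, 0, 0, 0, -0.104, 0.023, 0, 0, 0, 0, -0.13, 0.029, 0, 0, 0, 0]

```text
clock: 41.97
tool_pos: [0.482, 0.1862, 0.1937]
eef_rot: [0.707, 0.708, -0.001, -0.0]
contact_force: [0.1, -0.6, -3.0]
opening: 0.356
```

Call:
send_rows:
  moves: [-0.026, 0.006, 0, 0, 0, 0, -0.052, 0.012, 0, 0, 0, 0, -0.078, 0.017, 0, 0, 0, 0, -0.104, 0.023, 0, 0, 0, 0, -0.128, 0.029, 0, 0, 0, 0]

```text
clock: 42.38
tool_pos: [0.5101, 0.0547, 0.1927]
eef_rot: [0.707, 0.707, -0.003, -0.001]
contact_force: [0.8, 0.1, -2.6]
opening: 0.356
```

Call:
send_rows:
  moves: [-0.018, 0.005, 0, 0, 0, 0, -0.032, 0.009, 0, 0, 0, 0, -0.04, 0.011, 0, 0, 0, 0, -0.043, 0.012, 0, 0, 0, 0, -0.043, 0.012, 0, 0, 0, 0]

```text
clock: 42.8
tool_pos: [0.5215, 0.0107, 0.1922]
eef_rot: [0.708, 0.706, -0.003, -0.001]
contact_force: [-0.8, -0.2, -3.2]
opening: 0.357
```

```bash
python3 plan.py .522 .0139 .1439 .028
```

```text
t42.80 pos [0.5215 0.0107 0.1922] d [ 0.0005  0.0032 -0.0483] rot [-0.35  0.16 -0.11] F [-0.8 -0.2 -3.2] op 0.357
[0.0017, 0.0004, 0.0242, -0.2, 0.1, -0.1, 0.0033, 0.0008, 0.0483, -0.4, 0.2, -0.1, 0.0033, 0.0008, 0.0483, -0.4, 0.2, -0.1, 0.0033, 0.0008, 0.0483, -0.4, 0.2, -0.1, 0.0033, 0.0008, 0.0483, -0.4, 0.2, -0.1]
```

Call:
send_rows:
  moves: [0.001, 0, 0.01, -0.1, 0.1, 0, 0.003, 0.001, 0.022, -0.3, 0.1, -0.1, 0.003, 0.001, 0.034, -0.4, 0.2, -0.1, 0.003, 0.001, 0.042, -0.4, 0.2, -0.1, 0.003, 0.001, 0.044, -0.4, 0.2, -0.1]

```text
clock: 43.22
tool_pos: [0.5211, 0.0148, 0.1469]
eef_rot: [0.706, 0.708, -0.0, -0.001]
contact_force: [-0.0, 0.5, -1.9]
opening: 0.357
```

```bash
python3 plan.py .522 .0139 .1434 .028
```

```text
t43.22 pos [0.5211 0.0148 0.1469] d [ 0.0009 -0.0009 -0.0035] rot [-0.12 -0.07  0.1 ] F [-0.   0.5 -1.9] op 0.357
[-0.0009, 0.0009, 0.0035, -0.1, -0.1, 0.1, -0.0009, 0.0009, 0.0035, -0.1, -0.1, 0.1, -0.0009, 0.0009, 0.0035, -0.1, -0.1, 0.1, -0.0009, 0.0009, 0.0035, -0.1, -0.1, 0.1, -0.0009, 0.0009, 0.0035, -0.1, -0.1, 0.1]
```

Call:
send_rows:
  moves: [-0.001, 0.001, 0.0015, -0.1, 0, 0, -0.001, 0.001, 0.0028, -0.1, 0, 0, -0.001, 0.001, 0.0035, -0.1, 0, 0, -0.001, 0.001, 0.0035, -0.1, 0, 0, -0.001, 0.001, 0.0035, -0.1, 0, 0]

```text
clock: 43.63
tool_pos: [0.5223, 0.0139, 0.1439]
eef_rot: [0.706, 0.708, 0.001, -0.0]
contact_force: [-1.1, 0.7, 1.1]
opening: 0.355
```

```bash
python3 plan.py .522 .0139 .1434 .028
```

```text
t43.63 pos [0.5223 0.0139 0.1439] d [-0.0003 -0.     -0.0005] rot [ 0.02 -0.07  0.11] F [-1.1  0.7  1.1] op 0.355
[0.0, -0.0003, 0.0005, 0.0, -0.1, 0.1, 0.0, -0.0003, 0.0005, 0.0, -0.1, 0.1, 0.0, -0.0003, 0.0005, 0.0, -0.1, 0.1, 0.0, -0.0003, 0.0005, 0.0, -0.1, 0.1, 0.0, -0.0003, 0.0005, 0.0, -0.1, 0.1]
```

Bottle is on the floor (force +1.1 N). Releasing.

Call:
send_rows:
  moves: [0, 0, 0, 0, 0, 0, 0, 0, 0, 0, 0, 0, 0, 0, 0, 0, 0, 0, 0, 0, 0, 0, 0, 0, 0, 0, 0, 0, 0, 0]
  claw: -0.3

```text
clock: 44.05
tool_pos: [0.5225, 0.0139, 0.144]
eef_rot: [0.706, 0.708, 0.001, -0.0]
contact_force: [0.2, -0.4, -0.2]
opening: 0.646
```

Call:
send_rows:
  moves: [0, 0, -0.015, 0, 0, 0, 0, 0, -0.035, 0, 0, 0, 0, 0, -0.055, 0, 0, 0, 0, 0, -0.06, 0, 0, 0, 0, 0, -0.06, 0, 0, 0]

```text
clock: 44.47
tool_pos: [0.5234, 0.0138, 0.2052]
eef_rot: [0.707, 0.708, 0.002, 0.001]
contact_force: [-0.1, 0.5, 0.6]
opening: 0.652
```

```bash
python3 plan.py .6066 .3478 .205 .035; python3 -c "
from meas import *
s=imaging.snapshot('wrist');save(s,'w17.png')
for k,v in caps(s).items(): print(k,*v)"
```

```text
t44.47 pos [0.5234 0.0138 0.2052] d [ 8.32e-02  3.34e-01 -2.00e-04] rot [ 0.23 -0.09  0.09] F [-0.1  0.5  0.6] op 0.652
[0.0334, 0.0084, 0.0001, 0.0, 0.0, 0.0, 0.0668, 0.0167, 0.0002, 0.0, 0.0, 0.0, 0.1002, 0.0251, 0.0003, 0.1, 0.0, 0.0, 0.1336, 0.0335, 0.0004, 0.1, 0.0, 0.0, 0.1669, 0.0419, 0.0005, 0.1, 0.0, 0.0]
[0.0334, 0.0083, 0.0001, 0.0, 0.0, 0.0, 0.0668, 0.0167, 0.0001, 0.0, 0.0, 0.0, 0.1002, 0.025, 0.0002, 0.1, 0.0, 0.0, 0.1336, 0.0334, 0.0002, 0.1, 0.0, 0.0, 0.167, 0.0417, 0.0003, 0.1, 0.0, 0.0]
[0.0, 0.0, 0.0, 0.0, 0.0, 0.0, 0.0, 0.0, 0.0, 0.0, 0.0, 0.0, 0.0, 0.0, 0.0, 0.0, 0.0, 0.0, 0.0, 0.0, 0.0, 0.0, 0.0, 0.0, 0.0, 0.0, 0.0, 0.0, 0.0, 0.0]
orange [0.5223 0.0129] 0.0176 [0.5224 0.0131] 0.1464 2006
green [ 0.5518 -0.0623] 0.0146 [ 0.5519 -0.0661] 0.1466 455
```

View pics/w17.png

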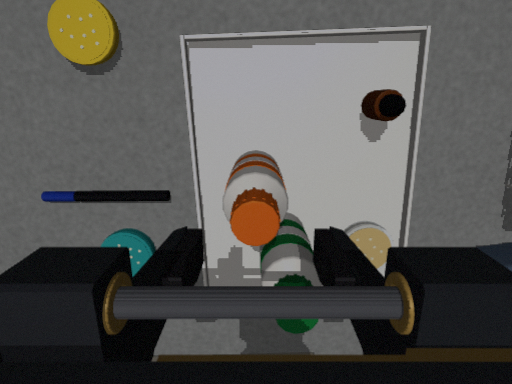

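Orange is home at (0.522, 0.013), the same as at the start. Now purple.

Call:
send_rows:
  moves: [0.03, 0.007, 0, 0, 0, 0, 0.064, 0.016, 0, 0, 0, 0, 0.098, 0.025, 0, 0, 0, 0, 0.132, 0.033, 0, 0, 0, 0, 0.166, 0.042, 0, 0, 0, 0]

```text
clock: 44.93
tool_pos: [0.5636, 0.1813, 0.2028]
eef_rot: [0.706, 0.708, -0.0, -0.0]
contact_force: [0.8, -0.2, -0.6]
opening: 0.649
```

Call:
send_rows:
  moves: [0.033, 0.008, 0, 0, 0, 0, 0.066, 0.017, 0, 0, 0, 0, 0.1, 0.025, 0, 0, 0, 0, 0.13, 0.033, 0, 0, 0, 0, 0.15, 0.038, 0, 0, 0, 0]

```text
clock: 45.35
tool_pos: [0.6002, 0.3356, 0.2006]
eef_rot: [0.705, 0.709, -0.001, -0.002]
contact_force: [-0.3, -0.3, 0.3]
opening: 0.649
```

Call:
send_rows:
  moves: [0.007, 0.004, 0, 0, 0, 0, 0.012, 0.006, 0, 0, 0, 0, 0.012, 0.006, 0, 0, 0, 0, 0.012, 0.006, 0, 0, 0, 0, 0.012, 0.006, 0, 0, 0, 0]

```text
clock: 45.77
tool_pos: [0.6062, 0.3456, 0.2001]
eef_rot: [0.706, 0.708, -0.002, -0.001]
contact_force: [-0.1, 0.5, 0.6]
opening: 0.646
```

Call:
send_rows:
  moves: [0, 0, 0, 0, 0, 0, 0, 0, 0, 0, 0, 0, 0, 0, 0, 0, 0, 0, 0, 0, 0, 0, 0, 0, 0, 0, 0, 0, 0, 0]

```text
clock: 46.18
tool_pos: [0.6063, 0.3455, 0.2003]
eef_rot: [0.706, 0.708, -0.001, -0.001]
contact_force: [-0.4, 0.0, -0.5]
opening: 0.65
```

```bash
python3 plan.py .6066 .3478 .1442 .035; python3 -c "
from meas import *
s=imaging.snapshot('wrist');save(s,'w18.png')
for k,v in caps(s).items(): print(k,*v)"
```

```text
t46.18 pos [0.6063 0.3455 0.2003] d [ 0.0003  0.0023 -0.0561] rot [-0.22  0.01  0.18] F [-0.4  0.  -0.5] op 0.65
[0.0012, 0.0003, 0.028, -0.1, 0.0, 0.1, 0.0023, 0.0006, 0.0561, -0.2, 0.0, 0.2, 0.0023, 0.0006, 0.0561, -0.2, 0.0, 0.2, 0.0023, 0.0006, 0.0561, -0.2, 0.0, 0.2, 0.0023, 0.0006, 0.0561, -0.2, 0.0, 0.2]
purple [0.6064 0.3482] 0.0177 [0.6066 0.3482] 0.1463 2133
```

Call:
send_rows:
  moves: [0.001, 0, 0.012, -0.1, 0, 0, 0.002, 0.001, 0.026, -0.2, 0, 0.2, 0.002, 0.001, 0.042, -0.2, 0, 0.2, 0.002, 0.001, 0.052, -0.2, 0, 0.2, 0.002, 0.001, 0.055, -0.2, 0, 0.2]

```text
clock: 46.65
tool_pos: [0.6055, 0.347, 0.1424]
eef_rot: [0.707, 0.707, -0.002, -0.001]
contact_force: [0.1, 0.4, 0.0]
opening: 0.649
```

Call:
send_rows:
  moves: [0, 0, 0, 0, 0, 0, 0, 0, 0, 0, 0, 0, 0, 0, 0, 0, 0, 0, 0, 0, 0, 0, 0, 0, 0, 0, 0, 0, 0, 0]

```text
clock: 47.07
tool_pos: [0.606, 0.3472, 0.1432]
eef_rot: [0.707, 0.707, -0.002, -0.0]
contact_force: [0.3, -0.2, 0.7]
opening: 0.645
```

```bash
python3 plan.py .6066 .3478 .1442 .035
```

```text
t47.07 pos [0.606  0.3472 0.1432] d [0.0006 0.0006 0.001 ] rot [-0.17  0.1   0.  ] F [ 0.3 -0.2  0.7] op 0.645
[0.0006, 0.0006, -0.001, -0.2, 0.1, 0.0, 0.0006, 0.0006, -0.001, -0.2, 0.1, 0.0, 0.0006, 0.0006, -0.001, -0.2, 0.1, 0.0, 0.0006, 0.0006, -0.001, -0.2, 0.1, 0.0, 0.0006, 0.0006, -0.001, -0.2, 0.1, 0.0]
```

Call:
send_rows:
  moves: [0.0006, 0.0006, -0.001, -0.2, 0.1, 0, 0.0006, 0.0006, -0.001, -0.2, 0.1, 0, 0.0006, 0.0006, -0.001, -0.2, 0.1, 0, 0.0006, 0.0006, -0.001, -0.2, 0.1, 0, 0.0006, 0.0006, -0.001, -0.2, 0.1, 0]

```text
clock: 47.48
tool_pos: [0.6066, 0.3478, 0.1442]
eef_rot: [0.707, 0.707, 0.0, 0.0]
contact_force: [-0.9, -0.5, -0.4]
opening: 0.65
```

Call:
send_rows:
  moves: [0, 0, 0, 0, 0, 0, 0, 0, 0, 0, 0, 0, 0, 0, 0, 0, 0, 0, 0, 0, 0, 0, 0, 0, 0, 0, 0, 0, 0, 0]
  claw: 1

```text
clock: 47.9
tool_pos: [0.6064, 0.3478, 0.1442]
eef_rot: [0.707, 0.707, 0.0, 0.0]
contact_force: [-0.2, 0.4, -0.2]
opening: 0.359
```

Call:
send_rows:
  moves: [0, 0, -0.012, 0, 0, 0, 0, 0, -0.028, 0, 0, 0, 0, 0, -0.044, 0, 0, 0, -0.008, -0.002, -0.05, 0, 0, 0, -0.02, -0.005, -0.05, 0, 0, 0]

```text
clock: 48.32
tool_pos: [0.6022, 0.3294, 0.1965]
eef_rot: [0.706, 0.708, 0.003, 0.0]
contact_force: [-0.6, 0.4, -2.1]
opening: 0.355
```

```bash
python3 plan.py .5583 .0719 .195 .028
```

```text
t48.32 pos [0.6022 0.3294 0.1965] d [-0.0439 -0.2575 -0.0015] rot [ 0.24 -0.19  0.11] F [-0.6  0.4 -2.1] op 0.355
[-0.0257, -0.0044, 0.0001, 0.0, 0.0, 0.0, -0.0515, -0.0089, 0.0001, 0.0, 0.0, 0.0, -0.0772, -0.0133, 0.0002, 0.1, -0.1, 0.0, -0.1029, -0.0178, 0.0002, 0.1, -0.1, 0.0, -0.1287, -0.0222, 0.0003, 0.1, -0.1, 0.1]
[-0.0257, -0.0044, 0.0001, 0.0, 0.0, 0.0, -0.0515, -0.0088, 0.0002, 0.0, 0.0, 0.0, -0.0772, -0.0132, 0.0003, 0.1, -0.1, 0.0, -0.103, -0.0177, 0.0004, 0.1, -0.1, 0.0, -0.1287, -0.0221, 0.0005, 0.1, -0.1, 0.1]
[0.0, 0.0, 0.0, 0.0, 0.0, 0.0, 0.0, 0.0, 0.0, 0.0, 0.0, 0.0, 0.0, 0.0, 0.0, 0.0, 0.0, 0.0, 0.0, 0.0, 0.0, 0.0, 0.0, 0.0, 0.0, 0.0, 0.0, 0.0, 0.0, 0.0]
```

Call:
send_rows:
  moves: [-0.026, -0.006, 0, 0, 0, 0, -0.052, -0.012, 0, 0, 0, 0, -0.078, -0.018, 0, 0, 0, 0, -0.104, -0.024, 0, 0, 0, 0, -0.13, -0.03, 0, 0, 0, 0]

```text
clock: 48.73
tool_pos: [0.5716, 0.1972, 0.1962]
eef_rot: [0.706, 0.708, 0.002, 0.0]
contact_force: [0.2, -0.8, -2.5]
opening: 0.356
```

Call:
send_rows:
  moves: [-0.026, -0.004, 0, 0, 0, 0, -0.052, -0.007, 0, 0, 0, 0, -0.076, -0.01, 0, 0, 0, 0, -0.096, -0.012, 0, 0, 0, 0, -0.11, -0.013, 0, 0, 0, 0]

```text
clock: 49.15
tool_pos: [0.5579, 0.0835, 0.1962]
eef_rot: [0.708, 0.707, 0.001, 0.001]
contact_force: [-0.1, -0.7, -1.5]
opening: 0.359
```

Call:
send_rows:
  moves: [-0.006, 0, 0, 0, 0, 0, -0.012, 0, 0, 0, 0, 0, -0.014, 0, 0, 0, 0, 0, -0.014, 0, 0, 0, 0, 0, -0.014, 0, 0, 0, 0, 0]

```text
clock: 49.57
tool_pos: [0.5579, 0.0707, 0.1962]
eef_rot: [0.707, 0.707, 0.002, 0.001]
contact_force: [-0.2, -0.5, -1.5]
opening: 0.361
```

```bash
python3 plan.py .5583 .0719 .1442 .028
```

```text
t49.57 pos [0.5579 0.0707 0.1962] d [ 0.0004  0.0012 -0.052 ] rot [ 0.19 -0.09  0.01] F [-0.2 -0.5 -1.5] op 0.361
[0.0005, 0.0001, 0.026, 0.1, 0.0, 0.0, 0.0011, 0.0002, 0.052, 0.2, -0.1, 0.0, 0.0011, 0.0002, 0.052, 0.2, -0.1, 0.0, 0.0011, 0.0002, 0.052, 0.2, -0.1, 0.0, 0.0011, 0.0002, 0.052, 0.2, -0.1, 0.0]
```

Call:
send_rows:
  moves: [0.001, 0, 0.01, 0.1, 0, 0, 0.001, 0, 0.022, 0.2, 0, 0, 0.001, 0, 0.035, 0.2, -0.1, 0, 0.001, 0, 0.044, 0.2, -0.1, 0, 0.001, 0, 0.047, 0.2, -0.1, 0]

```text
clock: 49.98
tool_pos: [0.5567, 0.0723, 0.1467]
eef_rot: [0.707, 0.708, -0.002, -0.001]
contact_force: [-0.2, 0.3, -1.0]
opening: 0.36
```

```bash
python3 plan.py .5583 .0719 .1442 .028
```

```text
t49.98 pos [0.5567 0.0723 0.1467] d [ 0.0016 -0.0004 -0.0025] rot [-0.24  0.03  0.07] F [-0.2  0.3 -1. ] op 0.36
[-0.0004, 0.0016, 0.0025, -0.2, 0.0, 0.1, -0.0004, 0.0016, 0.0025, -0.2, 0.0, 0.1, -0.0004, 0.0016, 0.0025, -0.2, 0.0, 0.1, -0.0004, 0.0016, 0.0025, -0.2, 0.0, 0.1, -0.0004, 0.0016, 0.0025, -0.2, 0.0, 0.1]
```

Call:
send_rows:
  moves: [0, 0.001, 0.001, -0.1, 0, 0, 0, 0.0015, 0.002, -0.2, 0, 0, 0, 0.0015, 0.0025, -0.2, 0, 0, 0, 0.0015, 0.0025, -0.2, 0, 0, 0, 0.0015, 0.0025, -0.2, 0, 0]

```text
clock: 50.4
tool_pos: [0.5587, 0.0723, 0.1447]
eef_rot: [0.707, 0.708, 0.0, 0.0]
contact_force: [0.5, -0.4, -1.5]
opening: 0.354
```

```bash
python3 plan.py .5583 .0719 .1442 .028
```

```text
t50.40 pos [0.5587 0.0723 0.1447] d [-0.0004 -0.0004 -0.0005] rot [0.04 0.02 0.07] F [ 0.5 -0.4 -1.5] op 0.354
[-0.0004, -0.0004, 0.0005, 0.0, 0.0, 0.1, -0.0004, -0.0004, 0.0005, 0.0, 0.0, 0.1, -0.0004, -0.0004, 0.0005, 0.0, 0.0, 0.1, -0.0004, -0.0004, 0.0005, 0.0, 0.0, 0.1, -0.0004, -0.0004, 0.0005, 0.0, 0.0, 0.1]
```

Lower 0.7 mm, release, lift, and back away to the free side for the top view.

Call:
send_rows:
  moves: [0, 0, 0.0007, 0, 0, 0, 0, 0, 0.0007, 0, 0, 0, 0, 0, 0.0007, 0, 0, 0, 0, 0, 0.0007, 0, 0, 0, 0, 0, 0.0007, 0, 0, 0]

```text
clock: 50.82
tool_pos: [0.5589, 0.0723, 0.1441]
eef_rot: [0.707, 0.707, 0.0, 0.0]
contact_force: [0.2, -0.1, -0.5]
opening: 0.354
```

Call:
send_rows:
  moves: [0, 0, 0, 0, 0, 0, 0, 0, 0, 0, 0, 0, 0, 0, 0, 0, 0, 0, 0, 0, 0, 0, 0, 0, 0, 0, 0, 0, 0, 0]
  claw: -0.3

```text
clock: 51.23
tool_pos: [0.5589, 0.0723, 0.1442]
eef_rot: [0.707, 0.707, 0.0, 0.001]
contact_force: [0.6, 0.3, -0.1]
opening: 0.649
```

Call:
send_rows:
  moves: [0, 0, -0.015, 0, 0, 0, 0, 0, -0.035, 0, 0, 0, 0, 0, -0.06, 0, 0, 0, 0, 0, -0.085, 0, 0, 0, 0, 0, -0.1, 0, 0, 0]

```text
clock: 51.65
tool_pos: [0.5596, 0.0724, 0.2466]
eef_rot: [0.707, 0.707, 0.002, 0.001]
contact_force: [0.7, -0.3, 0.5]
opening: 0.649
```

Call:
send_rows:
  moves: [0.03, -0.01, 0, 0, 0, 0, 0.06, -0.02, 0, 0, 0, 0, 0.09, -0.03, 0, 0, 0, 0, 0.12, -0.04, 0, 0, 0, 0, 0.15, -0.05, 0, 0, 0, 0]

```text
clock: 52.07
tool_pos: [0.5088, 0.2236, 0.2466]
eef_rot: [0.707, 0.707, 0.002, 0.001]
contact_force: [0.1, 0.7, -0.3]
opening: 0.649
```

Call:
send_rows:
  moves: [0.03, -0.01, 0, 0, 0, 0, 0.06, -0.02, 0, 0, 0, 0, 0.09, -0.03, 0, 0, 0, 0, 0.11, -0.037, 0, 0, 0, 0, 0.12, -0.04, 0, 0, 0, 0]

```text
clock: 52.48
tool_pos: [0.4666, 0.3476, 0.2463]
eef_rot: [0.705, 0.709, 0.002, 0.0]
contact_force: [0.5, 0.6, -0.1]
opening: 0.648
```

```bash
python3 -c "
from meas import *
s=imaging.snapshot('top');save(s,'t20.png')
for k,v in caps(s).items(): print(k,*v)
for q,z in (('red_dish',.087),('cream_dish',.018)):
  for d in imaging.silhouettes(q,s):
        m=d['pixels']; vv,uu=np.nonzero(m); X=at_z(s,np.c_[uu,vv],z); print(q,d['score'],X.mean(0).round(4),np.ptp(X,axis=0).round(3))
for d in imaging.pinpoint('counter_stage',s): print(d['score'],at_z(s,np.array(d['point'])*[512,384],.072))
s=imaging.snapshot('side');save(s,'s20.png')"
```

```text
purple [0.5552 0.0709] 0.0148 [0.5551 0.0706] 0.1462 156
orange [0.5191 0.0114] 0.0161 [0.5191 0.0114] 0.1457 190
green [ 0.5484 -0.056 ] 0.0149 [ 0.5484 -0.0561] 0.146 158
red_dish 0.96 [ 0.3782 -0.0773  0.087 ] [0.05  0.052 0.   ]
red_dish 0.78 [ 0.5235 -0.3281  0.087 ] [0.061 0.061 0.   ]
red_dish 0.74 [0.3657 0.1365 0.087 ] [0.051 0.055 0.   ]
red_dish 0.55 [0.324  0.2333 0.087 ] [0.051 0.055 0.   ]
cream_dish 0.97 [ 0.6433 -0.0722  0.018 ] [0.059 0.058 0.   ]
0.84 [[ 0.52791232 -0.32677979  0.072     ]]
```

View pics/t20.png

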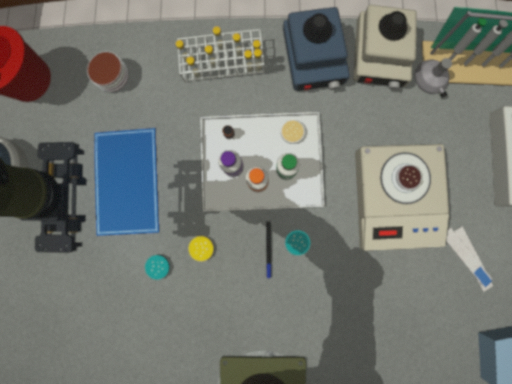

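View pics/s20.png

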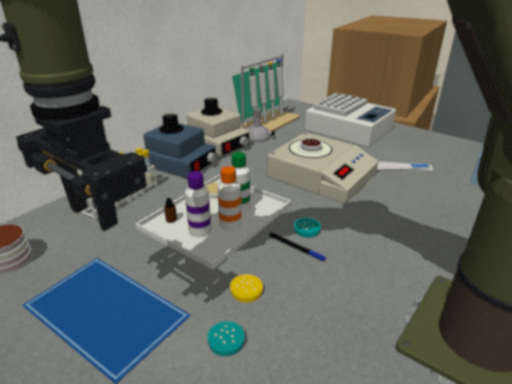

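All as wanted: each cap is within about 1 mm of its start, the dish (409,177) is on the stage, and oil and cream have not moved. I let the arm settle, then hand in.

Call:
send_rows:
  moves: [0, 0, 0, 0, 0, 0, 0, 0, 0, 0, 0, 0, 0, 0, 0, 0, 0, 0, 0, 0, 0, 0, 0, 0, 0, 0, 0, 0, 0, 0]

```text
clock: 53.15
tool_pos: [0.47, 0.3407, 0.2465]
eef_rot: [0.708, 0.706, 0.001, 0.002]
contact_force: [-0.6, 1.2, -0.3]
opening: 0.65
```

```bash
python3 -c "
from h import *
print(r.finish_job(), r.get_state()['clock'])"
```

```text
the job is handed in; nothing more can be done
the job is handed in; nothing more can be done
```

The job is done and handed in at about 53 s of the 141 s allowed; the hand-in reports no verdict. I stood the three bottles on the blue mat, gripping them by their caps. Then I set the red dish on the lit stage and put each bottle back where it itself had stood.

**Bottles:** In the last top view, each cap is within about 1 mm of where it was at the start, and all three stand upright and released.

**Red dish:** It lies lid up on the stage. After release, the wrist camera put it within about 1 mm of the stage centre I had fitted. The last top view puts it 3 to 5 mm off, depending on whether I use my by-eye reading of the stage or the network's point. The cameras disagree with each other by a few millimetres, but both results are inside the 15 mm limit.

**Bystanders:** The cream dish and the oil bottle show at the same pixels as in the first picture. I compared them by eye and did not measure their shift in metres.

No step went wrong, and no contact forces stood out.

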